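# Load bolt blanks into the threading guide rack

## Robot

A 7-joint arm with a two-finger parallel gripper is mounted at the origin on the work surface. World frame = base frame: x ahead of the robot, y to its left, z up, the work surface at z = 0. Lengths are in m, angles in rad, forces in N, time in s.
With the tool pointing down it reaches from about 0.4 to 0.85 m from the base axis. Payload 10.4 kg.
Tool frame: the origin (TCP) lies on the centre line of the jaws, within the pads' length; the fingertips stand 22 mm ahead of it and the grasp point (between the pads) lies 3 mm ahead of it; z points along the fingers, x is the direction in which the jaws open and shut, and the axes are right-handed (so a half turn about z gives the same grasp; the last joint's range is limited). The gripper opens to 87 mm and grips with 3 to 60 N. Pads are 19 mm wide; open, the fingers measure 117 mm over their backs; the gripper's body (75 mm by 190 mm) begins 51 mm behind the grasp point.
Start: joints at [1.139, 0.332, -0.065, 1.46, 0.022, 1.35, -0.088], TCP at [0.248, -0.574, 0.245] pointing down, gripper open.
Joint ranges: [-2.6, 2.6], [-0.5, 2.12], [-1.47, 1.34], [0.16, 2.42], [-1.27, 4.41], [0.06, 2.06], [-2.6, 2.6]. Speed limits (rad/s): [2.22, 2.22, 2.79, 2.79, 3.14, 3.14, 3.14].

## Interface

Orientations are given as [roll, pitch, yaw] about the fixed x, y, z axes, in that order (R = Rz(yaw) Ry(pitch) Rx(roll)).
In Python, from workcell import bot, vision gives the robot as it stands. The module is installed in compiled form; this text tells all that it offers.
- The arm moves only by the tool carry_out, never from a script. Its argument "steps" is a list of rows, each a list of 7 numbers: the shift along the tool's x, y, z scaled (see below), then the turn, a rotation vector about the tool's x, y, z scaled (see below), then the opening in per cent of the stroke, from 0 (shut) to 100 (fully open). In form: [[tx, ty, tz, rx, ry, rz, jaw], ...]. A call has exactly 8 rows; each row is the pose to reach, as a shift and turn from the pose commanded when the call began, along the tool's axes at that moment, turning the shorter way round; what a row does not reach only later rows make up. The controller multiplies each number of a shift by 0.1 m and each number of a turn by pi rad. A row lasts 1/8 s, in which the tool goes at most 62.5 mm and 10.7 degrees, less where a joint would pass 70% of its speed; a pose out of reach is approached as far as the arm can. A call with a number of a shift or a turn outside -1 to 1 is refused whole. A call with a gripper value outside its range is refused whole. The fingers move at their own pace and stop on an object; the grip force is fixed at half the most. Time passes only in rows, so rows that repeat a pose let the fingers close, or fill a call up. It gives the time, the measured TCP pose, the force and the opening at its end, in the units of the state.
- bot.state(): the state, without advancing time (a new reading comes with each control period).
- vision.camera(name): name is "scene" or "top"; returns (picture, depth): 480x640x3 uint8, red, green, blue; 480x640 float32, m along the optical axis (not along the pixel's ray), 0 where there is no reading.
- vision.camera_params(name): a dict with "fx", "fy", "cx", "cy" (pixels), "rvec" (rotation vector, rad) and "tvec" (3), from world to camera coordinates, as OpenCV has them. Camera axes: x right, y down, z forward; pixel columns grow to the right and rows downward; lengths in m; the calibration is good to about 2 mm. A picture is of the moment at which its call begins. camera_params takes no time and is no camera call.
- bot.job_done(): hands the job in, once; it reports no verdict.
The state is a dict: "clock": time; "joint_pos": joint angles; "qd": joint speeds; "tau": joint torques, N m; "ee_pos": TCP position; "orientation": TCP orientation; "ft_force": force on the tool from outside, world axes, zero at the start; "ft_torque": the same for the moment, N m; "width": opening from 0.0 (shut) to 1.0 (fully open).
Only numpy, scipy, OpenCV 4.12 (cv2) and the standard library are available. Lean on these libraries where they do the work, as an engineer would, in place of code of your own. Each camera call takes 0.05 s, during which the arm holds its last target. There are 200 camera calls.

## Task

Get the bolt blanks ready for threading: swing the keeper arm clear of the guide rack, then push every bolt blank tip first through an eye of its own in the guide plate, so that at least 20 mm sticks out beyond the plate and the shank behind lies in the comb slot in line with that eye, with the head behind the comb. When all are in, swing the keeper arm back over them fully to its stop; leave the other things on the bench where they are.

Things in the scene. Friction and masses are not known exactly. Their poses are not given: they have to be found in the camera images.
- rack: Fixed grey steel guide rack. Origin: on the bench, midway along the row of eyes and midway between guide plate and comb. Its x runs along the row, its y is the push-in direction (comb to plate), z up. Base plate 12 mm thick, x -145 to +105, y -95 to +95 mm. Between comb and plate 135 mm are free above the base. The keeper arm's 28 mm post stands at x = -117.5, y = 0
- eyes_mid (a point): Middle of the row of eyes, rack x = 0, y = 71.5, z = 54 mm; axes as the rack's. The guide plate is upright, 8 mm thick (y 67.5 to 75.5), 190 mm long in x, top at z = 74. Four round through holes (eyes) of 22 mm run along y, centres at x = -67.5, -22.5, 22.5, 67.5, z = 54 mm
- comb_mid (a point): Middle of the comb, rack x = 0, y = -73.5, z = 43 mm; axes as the rack's. An upright strip, y -79.5 to -67.5, with four slots open at the top, in line with the eyes: 26 mm wide, slot floors at z = 43, tooth tops at z = 74 mm
- keeper (a joint): Keeper arm: level bar 22 mm wide, underside 80 mm, top 92 mm above the bench, turning about an upright axis at rack x = -117.5, y = 0. In rad: 0 (stop) = along rack +x, over all the slots; grows as it swings towards rack +y, over and past the guide plate; stop at 1.45. Clear of the work from 1.1. Stays where left; about 1 N at the knob moves it
- knob (a point): Centre of the black upright round knob at the free end of the keeper arm: 24 mm diameter, 92 to 135 mm above the bench, this point at 113.5 mm, 225 mm from the arm's axis. Pinch it from above; it can turn within the fingers
- bolt0: Steel bolt blank lying on the bench: plain shank 12 mm thick, 200 mm long, rounded tip; hex head 19 mm across flats, 10 mm thick; about 0.2 kg, balances 12 mm from mid-shank towards the head. Origin: shank axis, at its middle; its y axis points to the tip. Lying, the axis is 6 to 10 mm above the bench. May be absent. All are alike
- bolt0_tip (a point): Tip of this bolt's shank (100 mm from the middle along its y)
- bolt0_head (a point): Point on the shank's axis under this bolt's head (100 mm from the middle, along -y)
- bolt1: Steel bolt blank lying on the bench: plain shank 12 mm thick, 200 mm long, rounded tip; hex head 19 mm across flats, 10 mm thick; about 0.2 kg, balances 12 mm from mid-shank towards the head. Origin: shank axis, at its middle; its y axis points to the tip. Lying, the axis is 6 to 10 mm above the bench. May be absent. All are alike
- bolt1_tip (a point): Tip of this bolt's shank (100 mm from the middle along its y)
- bolt1_head (a point): Point on the shank's axis under this bolt's head (100 mm from the middle, along -y)
- bolt2: Steel bolt blank lying on the bench: plain shank 12 mm thick, 200 mm long, rounded tip; hex head 19 mm across flats, 10 mm thick; about 0.2 kg, balances 12 mm from mid-shank towards the head. Origin: shank axis, at its middle; its y axis points to the tip. Lying, the axis is 6 to 10 mm above the bench. May be absent. All are alike
- bolt2_tip (a point): Tip of this bolt's shank (100 mm from the middle along its y)
- bolt2_head (a point): Point on the shank's axis under this bolt's head (100 mm from the middle, along -y)
- bolt3: Steel bolt blank lying on the bench: plain shank 12 mm thick, 200 mm long, rounded tip; hex head 19 mm across flats, 10 mm thick; about 0.2 kg, balances 12 mm from mid-shank towards the head. Origin: shank axis, at its middle; its y axis points to the tip. Lying, the axis is 6 to 10 mm above the bench. May be absent. All are alike
- bolt3_tip (a point): Tip of this bolt's shank (100 mm from the middle along its y)
- bolt3_head (a point): Point on the shank's axis under this bolt's head (100 mm from the middle, along -y)
- coupling: Steel pipe coupling: a plain ring 48 mm across, 32 mm high. Bystander. Origin: centre of its underside
- oil_bottle: Grey plastic oil bottle, 60 mm across, 160 mm high, upright. Bystander. Origin: centre of its underside
- hammer: Hammer lying on the bench. Bystander
- wrench: Steel wrench lying on the bench. Bystander
- tin: Open metal tin, 72 mm across, 80 mm high, upright. Bystander. Origin: centre of its underside
- flange: Flat steel ring 100 mm across, 14 mm thick, lying flat. Bystander. Origin: centre of its underside
There are look-alikes about, which are no part of the job. What is shaped like the bolt0 but green or pink is not meant.

How it is judged:
By the outcome, as a careful person would: the job done as asked, in the order asked, and still so for the second after the job is handed in, with the robot touching nothing.
Of bolt0, bolt1, bolt2, bolt3 only 3 to 4 are there at a start; the rules pass over those that are not, and their reading is None.
At some moment in a run one of bolt0, bolt1, bolt2, bolt3 may be knocked a few centimetres aside while the robot is not near it.
Once in a run the grip may slacken for a moment while it holds something.
It also fails if it takes over 210 s, if anything falls off the work surface, if the arm or the gripper's body presses on something with over 40 N, if the wrist force passes 120 N, or if a joint passes its speed limit or range.

## Working session

There is one attempt and no reset: what is moved stays moved. The work goes in short steps, Python scripts to look and compute and a tool call to move; the robot and the scene stay as the last step left them, time stands still between calls to the robot, and variables do not carry over. Pictures are saved under pics/ and viewed, about 12 in all and at most 16, crops included, and the job is handed in when it is done.

Besides the shell and the picture viewer there is one more tool, called after "Call:" as name([rows], argument=value, ...), one row to a line, values as JSON. carry_out: Moves the arm, as the interface text tells. Its arguments: {"type":"object","properties":{"steps":{"type":"array"}},"required":["steps"]}

```bash
mkdir -p pics
cat > h.py <<'E'
import numpy as np, cv2
from workcell import bot, vision
from scipy.spatial.transform import Rotation as R
def grab(n):
    im,d=vision.camera(n); p=vision.camera_params(n)
    return im,d,p
def cam(p):
    Rm=cv2.Rodrigues(np.array(p['rvec'],float))[0]; t=np.array(p['tvec'],float).ravel(); return Rm,t
def ray(p,u,v):
    Rm,t=cam(p); d=Rm.T@np.array([(u-p['cx'])/p['fx'],(v-p['cy'])/p['fy'],1]); return -Rm.T@t,d
def onz(p,u,v,z):
    o,d=ray(p,u,v); return o+d*(z-o[2])/d[2]
def proj(p,X):
    Rm,t=cam(p); c=Rm@np.asarray(X,float)+t; return np.array([p['fx']*c[0]/c[2]+p['cx'],p['fy']*c[1]/c[2]+p['cy']])
def cloud(p,d):
    v,u=np.mgrid[:480,:640]; Rm,t=cam(p)
    c=np.stack([(u-p['cx'])/p['fx']*d,(v-p['cy'])/p['fy']*d,d],-1); return (c-t)@Rm
def save(n,im): cv2.imwrite('pics/'+n+'.png',im[...,::-1])
E
python3 - <<'E'
from h import *
s=bot.state(); print({k:np.round(v,3).tolist() for k,v in s.items()})
for n in('scene','top'):
    im,d,p=grab(n); save(n+'0',im); o,r=ray(p,320,240); print(n,p,o,r)
    np.savez(n+'0.npz',im=im,d=d)
E
```

```text
{'clock': 0.0, 'joint_pos': [1.139, 0.333, -0.065, 1.461, 0.022, 1.35, -0.088], 'qd': [-0.0, 0.001, 0.002, -0.001, 0.001, -0.002, 0.0], 'tau': [-0.0, -62.326, 0.025, -38.989, -0.061, 0.04, 0.0], 'ee_pos': [0.248, -0.573, 0.244], 'orientation': [3.141, 0.001, -1.162], 'ft_force': [-0.243, -0.544, -0.001], 'ft_torque': [-0.003, 0.008, 0.034], 'width': 0.997}
scene {'fx': 459.27263093775986, 'fy': 459.27263093775986, 'cx': 315.8340850223381, 'cy': 241.3359024117064, 'rvec': array([ 1.87963341,  1.35072879, -0.63311786]), 'tvec': array([-0.00702555, -0.25762835,  1.79213223])} [ 1.47872962 -0.52768919  0.90169977] [-0.73808605  0.28040961 -0.6137509 ]
top {'fx': 561.8568935251748, 'fy': 561.8568935251748, 'cx': 313.35278918220945, 'cy': 239.07836095806843, 'rvec': array([ 2.19198467, -2.16883449,  0.06127766]), 'tvec': array([-0.18218908,  0.55176171,  1.50122219])} [ 0.44954307 -0.19581871  1.53325405] [ 6.70365216e-02  9.89437701e-04 -9.97821519e-01]
```

View pics/scene0.png

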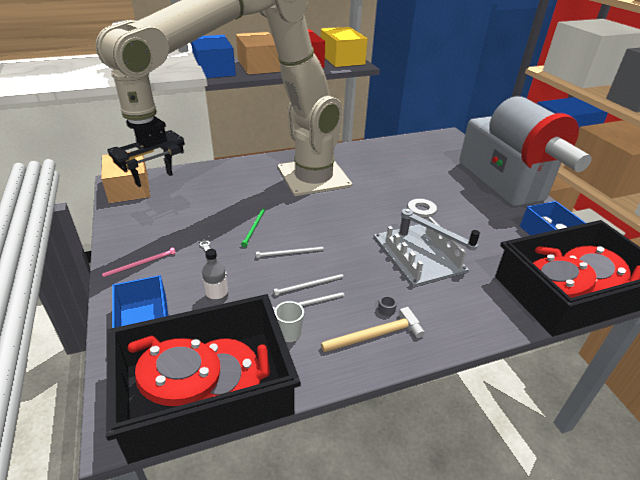

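View pics/top0.png

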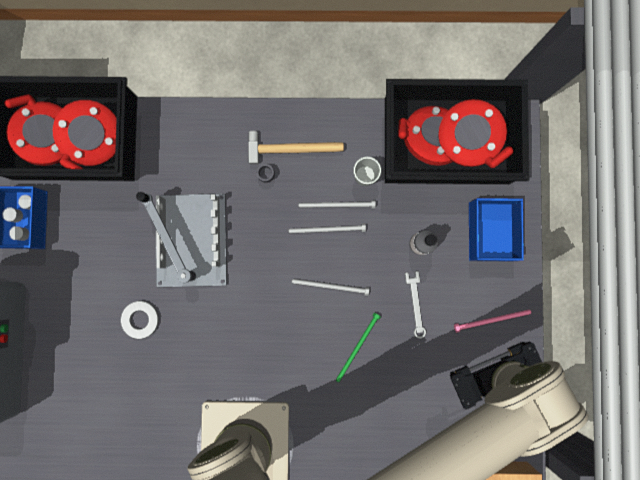

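The scene shows three steel bolts, with heads to the right in the top view. In that view their heads are at about (374,204), (363,228) and (367,291), and their tips at (300,205), (290,231) and (293,282). The green and pink ones are decoys. The rack spans about (155–228, 195–287), with the comb on the right and the plate on the left. The knob is at (142,197) and the post at (185,275). Next I measure.

```bash
cat >> h.py <<'E'
def bolts(im,p,d,zax=0.008):
    hsv=cv2.cvtColor(im,cv2.COLOR_RGB2HSV)
    m=((hsv[...,2]>135)&(hsv[...,1]<50)).astype(np.uint8)
    out=[]
    for c in cv2.findContours(m,cv2.RETR_EXTERNAL,cv2.CHAIN_APPROX_NONE)[0]:
        if len(c)<40: continue
        mm=np.zeros_like(m); cv2.drawContours(mm,[c],-1,1,-1); v,u=np.nonzero(mm&m)
        X=np.array([onz(p,a,b,zax) for a,b in zip(u,v)])
        c0=X[:,:2].mean(0); w=np.linalg.svd(X[:,:2]-c0,full_matrices=False)[2][0]
        s=(X[:,:2]-c0)@w; t=(X[:,:2]-c0)@np.array([-w[1],w[0]])
        L=np.ptp(s)
        if not .17<L<.25 or np.ptp(t)>.05: continue
        if np.ptp(t[s<s.min()+.02])>np.ptp(t[s>s.max()-.02]): pass   # head at min
        else: w=-w; s=-s
        sh=np.abs(s-(s.min()+s.max())/2)<.07
        c1=X[sh,:2].mean(0); w2=np.linalg.svd(X[sh,:2]-c1,full_matrices=False)[2][0]; w2*=np.sign(w2@w)
        e=c1+w2*(((X[:,:2]-c1)@w2).max()); mid=e-.1*w2
        out.append((mid,w2,L,e,(u.mean(),v.mean())))
    return out
E
python3 - <<'E'
from h import *
for n in('top','scene'):
    z=np.load(n+'0.npz'); im,d=z['im'],z['d']; p=vision.camera_params(n)
    for b in bolts(im,p,d): print(n,'mid',b[0].round(4),'yaw',np.arctan2(-b[1][0],b[1][1]).round(3),'L',b[2].round(3),'tip',b[3].round(4),np.round(b[4]))
    C=cloud(p,d)
    # rack-region cloud
    x,y,Z=C[...,0],C[...,1],C[...,2]
    reg=(x>.3)&(x<.68)&(y>-.05)&(y<.35)&(d>0)
    for lo,hi in((.008,.016),(.068,.079),(.085,.097),(.125,.145)):
        k=reg&(Z>lo)&(Z<hi); 
        P=C[k]
        print(n,lo,k.sum(),P.mean(0).round(4) if len(P) else '',P.min(0).round(3) if len(P) else '',P.max(0).round(3) if len(P) else '')
    if n=='top':
        k=reg&(Z>.008)&(Z<.016); print(cv2.minAreaRect(C[k][:,:2].astype(np.float32)))
        k=reg&(Z>.04)&(Z<.079); print(np.c_[C[k]*1000,np.argwhere(k)[:,::-1]].astype(int)[::6].tolist())
        big=cv2.resize(im[180:300,130:240],None,fx=5,fy=5,interpolation=cv2.INTER_CUBIC); save('rackcrop',big)
E
```

```text
top mid [ 0.4278 -0.2185] yaw -0.128 L 0.208 tip [ 0.4406 -0.1193] [331. 286.]
top mid [ 0.3945 -0.4523] yaw 1.702 L 0.176 tip [ 0.2953 -0.4654] [416. 303.]
top mid [ 0.5819 -0.2093] yaw 0.052 L 0.208 tip [ 0.5768 -0.1094] [328. 229.]
top mid [ 0.6496 -0.2332] yaw 0.01 L 0.21 tip [ 0.6486 -0.1332] [338. 204.]
top 0.008 4157 [0.5213 0.1646 0.0121] [ 0.3   -0.049  0.008] [0.676 0.348 0.016]
top 0.068 314 [0.5667 0.1594 0.074 ] [0.473 0.075 0.068] [0.664 0.238 0.079]
top 0.085 708 [0.5482 0.2047 0.0922] [0.435 0.136 0.085] [0.664 0.27  0.097]
top 0.125 81 [0.6485 0.2579 0.1343] [0.638 0.247 0.126] [0.661 0.271 0.143]
((0.49024713039398193, 0.15008780360221863), (0.3755217492580414, 0.3969646692276001), 0.7127477526664734)
[[662, 91, 77, 211, 195], [658, 233, 77, 157, 196], [659, 84, 76, 214, 196], [655, 231, 77, 158, 197], [657, 87, 75, 213, 197], [653, 232, 73, 158, 198], [654, 89, 75, 212, 198], [650, 234, 75, 157, 199], [652, 92, 72, 211, 199], [655, 81, 50, 217, 199], [651, 230, 50, 161, 200], [652, 82, 54, 216, 200], [649, 230, 50, 161, 201], [651, 82, 40, 217, 201], [646, 230, 51,
[... 2383 characters left out ...]
, 222, 60, 161, 263], [484, 75, 74, 216, 263], [481, 224, 54, 161, 264], [482, 77, 61, 216, 264], [478, 223, 56, 161, 265], [479, 75, 72, 216, 265], [475, 221, 63, 161, 266], [477, 78, 69, 215, 266], [473, 222, 59, 161, 267], [470, 224, 54, 161, 268], [455, 140, 59, 192, 274], [447, 140, 49, 193, 277]]
scene mid [-0.6068  0.2533] yaw -2.236 L 0.209 tip [-0.5281  0.1916] [325. 107.]
scene 0.008 1875 [0.5425 0.1666 0.0104] [0.3   0.053 0.008] [0.678 0.337 0.016]
scene 0.068 216 [0.5677 0.157  0.0721] [0.451 0.071 0.068] [0.667 0.261 0.079]
scene 0.085 440 [0.5498 0.198  0.0895] [0.435 0.13  0.085] [0.667 0.269 0.097]
scene 0.125 45 [0.6529 0.2528 0.1312] [0.641 0.241 0.126] [0.665 0.267 0.137]
```

View pics/rackcrop.png

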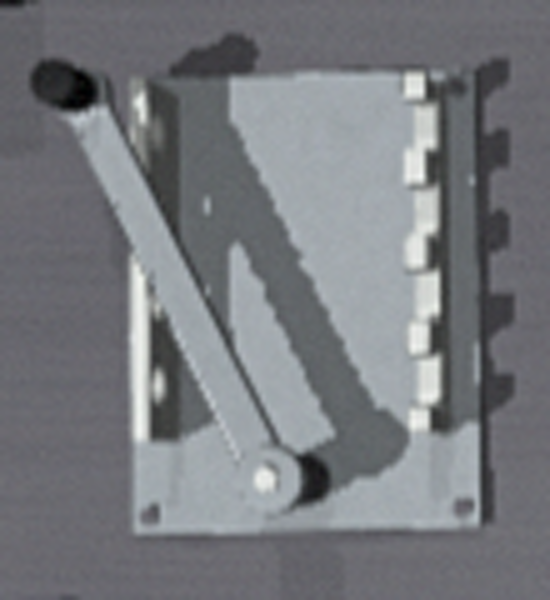

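The crop shows the rack almost axis-aligned. The slot floors are bright steps at crop x≈427 and y≈127, 209, 293 and 381. The tooth tops are at x≈417, and the base corners at (135,533), (481,530) and (476,72). The post is at (265,480) and the knob at (65,85).

Run:
```python
from h import *
p=vision.camera_params('top'); ps=vision.camera_params('scene')
def c(u,v,z): return onz(p,130+(u+.5)/5-.5,180+(v+.5)/5-.5,z)
print('base',[c(*q,.012)[:2].round(4).tolist() for q in((135,533),(481,530),(476,72))])
print('slots',[c(*q,.043)[:2].round(4).tolist() for q in((427,127),(427,209),(427,293),(427,381))])
print('teeth',[c(*q,.074)[:2].round(4).tolist() for q in((415,85),(415,166),(420,252),(421,337),(421,420))])
# corners in bench plane, depth clouds of tooth/plate tops -> plane lines, both cameras
for n in('top','scene'):
    z=np.load(n+'0.npz'); d=z['d']; C=cloud(vision.camera_params(n),d); x,y,Z=np.moveaxis(C,-1,0)
    for lo,hi in((.05,.12),(.2,.25)):
        k=(abs(Z-.074)<.006)&(x>.46)&(x<.67)&(y>lo)&(y<hi); P=C[k]
        f=np.polyfit(P[:,0],P[:,1],1); print(n,'line y at x=.56',np.polyval(f,.56).round(4),'slope',f[0].round(4),k.sum(),'z',P[:,2].mean().round(4),'x',P[:,0].min(),P[:,0].max())
    k=(Z>.1)&(Z<.16)&(x>.4)&(x<.7)&(y>.1)&(y<.3); P=C[k]; print('knob',np.median(P[P[:,0]>.6],0), 'posttop',P[P[:,0]<.5].shape, P[P[:,0]<.5].max(0) if (P[:,0]<.5).any() else '')
    k=(Z>.085)&(x>.42)&(x<.48)&(y>.1)&(y<.2); print('post',np.median(C[k],0),C[k].max(0),C[k].min(0))
    k=(abs(Z-.092)<.005)&(x>.47)&(x<.62)&(y>.1)&(y<.3); P=C[k]; f=np.polyfit(P[:,0],P[:,1],1);print('arm',f,np.arctan(f[0]))
```

```text
base [[0.4219, 0.2468], [0.4256, 0.0591], [0.6751, 0.0673]]
slots [[0.6406, 0.0875], [0.5966, 0.0865], [0.5516, 0.0855], [0.5047, 0.0844]]
teeth [[0.6588, 0.0885], [0.6161, 0.0875], [0.5709, 0.0838], [0.5265, 0.0822], [0.4832, 0.0812]]
top line y at x=.56 0.0845 slope 0.0352 153 z 0.0739 x 0.47690759700947394 0.6638876507921226
top line y at x=.56 0.2291 slope 0.043 173 z 0.0745 x 0.4727395671363117 0.6589790600431558
knob [0.64742408 0.255475   0.13245236] posttop (45, 3) [0.46797791 0.16962817 0.10858506]
post [0.45520415 0.15599531 0.09706101] [0.47834319 0.18021105 0.10858506] [0.43471707 0.13614192 0.08505539]
arm [ 0.53262436 -0.08653041] 0.48940519829234297
scene line y at x=.56 0.0792 slope 0.0316 86 z 0.071 x 0.47982798556165024 0.6665426694008266
scene line y at x=.56 0.2234 slope 0.058 97 z 0.0722 x 0.472762086385497 0.6658290941184811
knob [0.65553067 0.24931107 0.12062752] posttop (0, 3) 
post [0.4597776  0.149165   0.09190563] [0.47932675 0.17343682 0.09895707] [0.43513159 0.13012263 0.08506045]
arm [ 0.52331955 -0.0881595 ] 0.4821287325425291
```

Call:
carry_out([
  [-0.4,-0.3,0,0,0,-0.055,100],
  [-0.8,-0.6,0,0,0,-0.11,100],
  [-1,-0.75,0,0,0,-0.165,100],
  [-1,-0.75,0,0,0,-0.22,100],
  [-1,-0.75,0,0,0,-0.275,100],
  [-1,-0.75,0,0,0,-0.33,100],
  [-1,-0.75,0,0,0,-0.3817,100],
  [-1,-0.75,0,0,0,-0.3817,100],
])

```text
clock: 1.1
ee_pos: [0.2774, -0.4518, 0.2443]
orientation: [-3.141, 0.0, 0.036]
ft_force: [0.0, 0.5, 0.2]
width: 1.001
```

Call:
carry_out([
  [0.28,-0.5,0,0,0,0,100],
  [0.57,-1,0,0,0,0,100],
  [0.57,-1,0,0,0,0,100],
  [0.57,-1,0,0,0,0,100],
  [0.57,-1,0,0,0,0,100],
  [0.57,-1,0,0,0,0,100],
  [0.57,-1,0,0,0,0,100],
  [0.57,-1,0,0,0,0,100],
])

```text
clock: 2.1
ee_pos: [0.3307, -0.35, 0.2445]
orientation: [-3.142, 0.0, 0.037]
ft_force: [-0.2, 0.3, -0.1]
width: 0.996
```

Call:
carry_out([
  [0.28,-0.5,0,0,0,0,100],
  [0.57,-1,0,0,0,0,100],
  [0.57,-1,0,0,0,0,100],
  [0.57,-1,0,0,0,0,100],
  [0.57,-1,0,0,0,0,100],
  [0.57,-1,0,0,0,0,100],
  [0.57,-1,0,0,0,0,100],
  [0.57,-1,0,0,0,0,100],
])

```text
clock: 3.1
ee_pos: [0.3839, -0.248, 0.2445]
orientation: [3.142, 0.0, 0.037]
ft_force: [-0.8, -0.6, -0.9]
width: 0.999
```

Call:
carry_out([
  [0.28,-0.5,0,0,0,0,100],
  [0.57,-1,0,0,0,0,100],
  [0.57,-1,0,0,0,0,100],
  [0.57,-1,0,0,0,0,100],
  [0.57,-1,0,0,0,0,100],
  [0.57,-1,0,0,0,0,100],
  [0.57,-1,0,0,0,0,100],
  [0.57,-1,0,0,0,0,100],
])

```text
clock: 4.1
ee_pos: [0.4372, -0.146, 0.2446]
orientation: [3.142, -0.0, 0.037]
ft_force: [0.4, 0.5, -0.6]
width: 1.002
```

Call:
carry_out([
  [0.28,-0.5,0,0,0,0,100],
  [0.57,-1,0,0,0,0,100],
  [0.57,-1,0,0,0,0,100],
  [0.57,-1,0,0,0,0,100],
  [0.57,-1,0,0,0,0,100],
  [0.57,-1,0,0,0,0,100],
  [0.57,-1,0,0,0,0,100],
  [0.57,-1,0,0,0,0,100],
])

```text
clock: 5.1
ee_pos: [0.4905, -0.044, 0.2446]
orientation: [3.141, -0.0, 0.037]
ft_force: [-0.2, -0.3, 0.6]
width: 1.002
```

Call:
carry_out([
  [0.28,-0.5,0,0,0,0,100],
  [0.57,-1,0,0,0,0,100],
  [0.57,-1,0,0,0,0,100],
  [0.57,-1,0,0,0,0,100],
  [0.57,-1,0,0,0,0,100],
  [0.57,-1,0,0,0,0,100],
  [0.57,-1,0,0,0,0,100],
  [0.57,-1,0,0,0,0,100],
])

```text
clock: 6.1
ee_pos: [0.5437, 0.058, 0.2446]
orientation: [3.141, -0.0, 0.037]
ft_force: [-0.9, 1.5, -0.3]
width: 1.0
```

Call:
carry_out([
  [0.28,-0.5,0,0,0,0,80],
  [0.57,-1,0,0,0,0,80],
  [0.57,-1,0,0,0,0,80],
  [0.57,-1,0,0,0,0,80],
  [0.57,-1,0,0,0,0,80],
  [0.57,-1,0,0,0,0,80],
  [0.57,-1,0,0,0,0,80],
  [0.57,-1,0,0,0,0,80],
])

```text
clock: 7.1
ee_pos: [0.597, 0.1601, 0.2447]
orientation: [3.141, -0.0, 0.037]
ft_force: [-0.3, -0.0, -0.0]
width: 0.802
```

Call:
carry_out([
  [0.28,-0.5,0,0,0,0,70],
  [0.57,-1,0,0,0,0,70],
  [0.57,-1,0,0,0,0,70],
  [0.57,-1,0,0,0,0,70],
  [0.57,-1,0,0,0,0,70],
  [0.57,-1,0,0,0,0,70],
  [0.57,-1,0,0,0,0,70],
  [0.57,-1,0,0,0,0,70],
])

```text
clock: 8.1
ee_pos: [0.6503, 0.2621, 0.2447]
orientation: [3.141, -0.0, 0.037]
ft_force: [0.5, 0.8, 0.4]
width: 0.701
```

Call:
carry_out([
  [0,0.03,0.3,0,0,0,70],
  [0,0.03,0.6,0,0,0,70],
  [0,0.03,0.9,0,0,0,70],
  [0,0.03,1,0,0,0,70],
  [0,0.03,1,0,0,0,70],
  [0,0.03,1,0,0,0,70],
  [0,0.03,1,0,0,0,70],
  [0,0.03,1,0,0,0,70],
])

```text
clock: 9.1
ee_pos: [0.6506, 0.2595, 0.1452]
orientation: [-3.141, -0.001, 0.037]
ft_force: [0.5, 0.2, -0.9]
width: 0.704
```

Call:
carry_out([
  [0,0,0.1,0,0,0,70],
  [0,0,0.18,0,0,0,70],
  [0,0,0.18,0,0,0,20],
  [0,0,0.18,0,0,0,10],
  [0,0,0.18,0,0,0,10],
  [0,0,0.18,0,0,0,10],
  [0,0,0.18,0,0,0,10],
  [0,0,0.18,0,0,0,10],
])

```text
clock: 10.1
ee_pos: [0.6497, 0.2591, 0.1266]
orientation: [3.141, 0.001, 0.037]
ft_force: [-4.6, -2.1, 3.2]
width: 0.268
```

Run:
```python
from h import *
a,_,_=grab('top'); b,_,_=grab('scene')
im=np.hstack([cv2.resize(a[150:310,100:250],None,fx=2.6,fy=2.6,interpolation=2),cv2.resize(b[150:310,350:500],None,fx=2.6,fy=2.6,interpolation=2)]); save('knob1',im); print(im.shape,bot.state()['width'],bot.state()['ft_force'])
```

```text
(416, 780, 3) 0.2653034719498169 [-3.56571939 -3.82193673  2.88651111]
```

View pics/knob1.png

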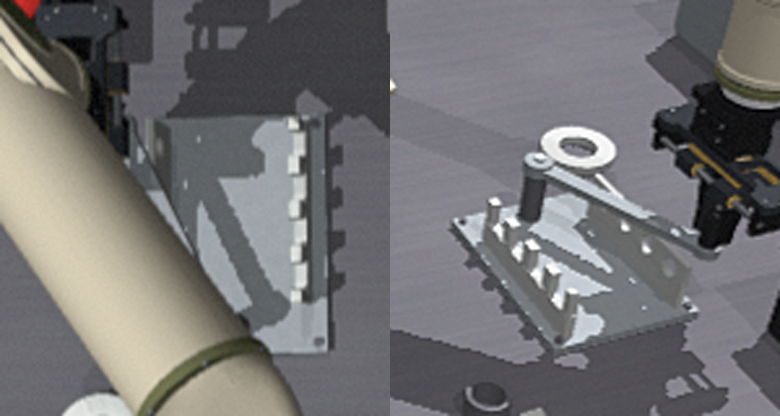

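The pinch is good: the opening reads 23 mm on a 24 mm knob. Now I swing it along the arc.

Call:
carry_out([
  [-0.11,-0.2,0,0,0,0,10],
  [-0.235,-0.383,0,0,0,0,10],
  [-0.38,-0.555,0,0,0,0,10],
  [-0.541,-0.712,0,0,0,0,10],
  [-0.717,-0.851,0,0,0,0,10],
  [-0.848,-0.938,0,0,0,0,10],
  [-0.848,-0.938,0,0,0,0,10],
  [-0.848,-0.938,0,0,0,0,10],
])

```text
clock: 11.2
ee_pos: [0.5614, 0.3542, 0.127]
orientation: [-3.136, -0.003, 0.041]
ft_force: [7.4, 11.6, -7.0]
width: 0.265
```

Call:
carry_out([
  [-0.157,-0.088,0,0,0,0,10],
  [-0.321,-0.163,0,0,0,0,10],
  [-0.49,-0.225,0,0,0,0,10],
  [-0.619,-0.262,0,0,0,0,10],
  [-0.707,-0.283,0,0,0,0,10],
  [-0.707,-0.283,0,0,0,0,10],
  [-0.707,-0.283,0,0,0,0,10],
  [-0.707,-0.283,0,0,0,0,10],
])

```text
clock: 12.2
ee_pos: [0.4904, 0.3773, 0.1271]
orientation: [-3.139, -0.001, 0.038]
ft_force: [2.2, 6.9, 0.6]
width: 0.268
```

Call:
carry_out([
  [0,0,0,0,0,0,60],
  [0,0,0,0,0,0,60],
  [0,0,0,0,0,0,60],
  [0,0,-0.3,0,0,0,70],
  [0,0,-0.6,0,0,0,70],
  [0,0,-0.9,0,0,0,70],
  [0,0,-1,0,0,0,70],
  [0,0,-1,0,0,0,70],
])

```text
clock: 13.2
ee_pos: [0.4905, 0.3756, 0.2264]
orientation: [3.141, -0.0, 0.037]
ft_force: [-0.2, -0.2, 0.1]
width: 0.699
```

Call:
carry_out([
  [0.1,0.5,0,0,0,0,70],
  [0.23,1,0,0,0,0,70],
  [0.23,1,0,0,0,0,70],
  [0.23,1,0,0,0,0,70],
  [0.23,1,0,0,0,0,70],
  [0.23,1,0,0,0,0,70],
  [0.23,1,0,0,0,0,70],
  [0.23,1,0,0,0,0,70],
])

```text
clock: 14.2
ee_pos: [0.5171, 0.2768, 0.2265]
orientation: [3.142, -0.0, 0.038]
ft_force: [0.2, -0.0, -0.4]
width: 0.699
```

Call:
carry_out([
  [0.1,0.5,0,0,0,0,70],
  [0.23,1,0,0,0,0,70],
  [0.23,1,0,0,0,0,70],
  [0.23,1,0,0,0,0,70],
  [0.23,1,0,0,0,0,70],
  [0.23,1,0,0,0,0,70],
  [0.23,1,0,0,0,0,70],
  [0.23,1,0,0,0,0,70],
])

```text
clock: 15.2
ee_pos: [0.5438, 0.1777, 0.2265]
orientation: [3.142, -0.0, 0.038]
ft_force: [-0.3, -0.3, -0.1]
width: 0.697
```

Call:
carry_out([
  [0.1,0.5,0,0,0,0,70],
  [0.23,1,0,0,0,0,70],
  [0.23,1,0,0,0,0,70],
  [0.23,1,0,0,0,0,70],
  [0.23,1,0,0,0,0,70],
  [0.23,1,0,0,0,0,70],
  [0.23,1,0,0,0,0,70],
  [0.23,1,0,0,0,0,70],
])

```text
clock: 16.2
ee_pos: [0.5705, 0.0786, 0.2266]
orientation: [3.141, -0.0, 0.038]
ft_force: [0.0, -0.9, 0.3]
width: 0.698
```

Run:
```python
from h import *
a,d,p=grab('top'); b,_,_=grab('scene'); save('top2',a); np.savez('top2.npz',im=a,d=d); save('scene2',b)
print(bot.state()['ee_pos'])
for q in bolts(a,p,d): print('mid',q[0].round(4),'yaw',np.arctan2(-q[1][0],q[1][1]).round(3),'L',q[2].round(3),np.round(q[4]))
```

```text
[0.57052663 0.07846994 0.22654996]
mid [ 0.3902 -0.4533] yaw 1.715 L 0.18 [416. 302.]
```

View pics/top2.png

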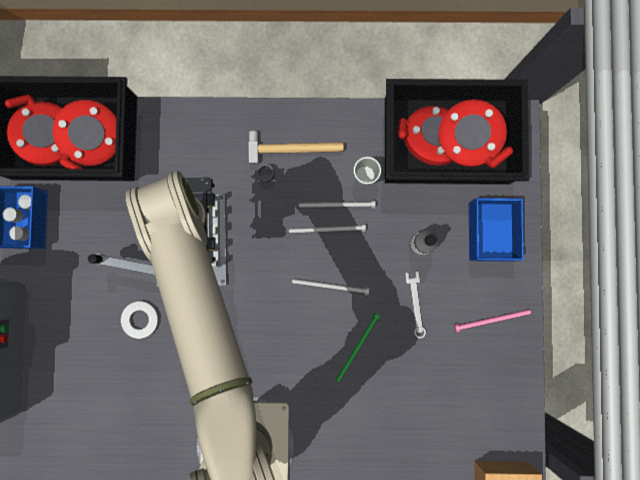

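Top view: all three bolts are unmoved at (338,205), (328,229) and (331,286). The keeper is clear, with its knob at (97,259). I go over bolt A, the one at x≈0.65.

Call:
carry_out([
  [0.1,0.5,0,0,0,0,50],
  [0.225,1,0,0,0,0,50],
  [0.225,1,0,0,0,0,50],
  [0.225,1,0,0,0,0,50],
  [0.225,1,0,0,0,0,50],
  [0.225,1,0,0,0,0,50],
  [0.225,1,0,0,0,0,50],
  [0.225,1,0,0,0,0,50],
])

```text
clock: 17.3
ee_pos: [0.5967, -0.0205, 0.2266]
orientation: [3.142, -0.0, 0.037]
ft_force: [0.3, -0.0, -0.3]
width: 0.5
```

Call:
carry_out([
  [0.1,0.5,0,0,0,0,50],
  [0.225,1,0,0,0,0,50],
  [0.225,1,0,0,0,0,50],
  [0.225,1,0,0,0,0,50],
  [0.225,1,0,0,0,0,50],
  [0.225,1,0,0,0,0,50],
  [0.225,1,0,0,0,0,50],
  [0.225,1,0,0,0,0,50],
])

```text
clock: 18.3
ee_pos: [0.6229, -0.1196, 0.2266]
orientation: [3.141, -0.0, 0.037]
ft_force: [0.7, 0.0, 0.1]
width: 0.5
```

Call:
carry_out([
  [0.1,0.5,0,0,0,0,50],
  [0.225,1,0.3,0,0,0,50],
  [0.225,1,0.6,0,0,0,50],
  [0.225,1,0.6,0,0,0,50],
  [0.225,1,0.6,0,0,0,50],
  [0.225,1,0.6,0,0,0,50],
  [0.225,1,0.6,0,0,0,50],
  [0.225,1,0.6,0,0,0,50],
])

```text
clock: 19.3
ee_pos: [0.6493, -0.2188, 0.1671]
orientation: [3.141, -0.001, 0.037]
ft_force: [-0.7, -0.4, 0.4]
width: 0.5
```

Run:
```python
from h import *
z=np.load('scene0.npz'); p=vision.camera_params('scene'); C=cloud(p,z['d'])
hsv=cv2.cvtColor(z['im'],cv2.COLOR_RGB2HSV); x,y,Z=np.moveaxis(C,-1,0)
for nm,m,yw in(('A',(.6496,-.2332),.01),('B',(.5819,-.2093),.052),('C',(.4278,-.2185),-.128)):
    w=np.array([-np.sin(yw),np.cos(yw)]); n=np.array([np.cos(yw),np.sin(yw)])
    r=np.stack([x-m[0],y-m[1]],-1); s=r@w; t=r@n
    k=(abs(s)<.12)&(abs(t)<.025)&(hsv[...,2]>150)&(hsv[...,1]<50)&(Z<.04)
    top=np.percentile(Z[k],90); print(nm,k.sum(),'t',np.median(t[k]),'s',s[k].min(),s[k].max(),'z90',top,'med',np.median(Z[k]))
```

```text
A 221 t 0.0017188158980575745 s -0.10661241146778344 0.10176417774200923 z90 0.012359772365444074 med 0.008682925325282257
B 276 t 0.002002043775271232 s -0.11593589256395165 0.10277814940216584 z90 0.01437688296488748 med 0.009977887624434773
C 267 t 0.003039342687163245 s -0.1135332428569848 0.09933812541510251 z90 0.013146346576027016 med 0.008768906434925885
```

Call:
carry_out([
  [0,0.144,0,0,0,0.0086,50],
  [0,0.144,0.3,0,0,0.0086,50],
  [0,0.144,0.6,0,0,0.0086,50],
  [0,0.144,0.9,0,0,0.0086,50],
  [0,0.144,1,0,0,0.0086,50],
  [0,0.144,1,0,0,0.0086,50],
  [0,0.144,1,0,0,0.0086,50],
  [0,0.144,1,0,0,0.0086,50],
])

```text
clock: 20.3
ee_pos: [0.6503, -0.2335, 0.0679]
orientation: [3.141, -0.002, 0.01]
ft_force: [-0.3, 0.0, 0.3]
width: 0.5
```

Call:
carry_out([
  [0,0,0.2,0,0,0,50],
  [0,0,0.41,0,0,0,50],
  [0,0,0.41,0,0,0,50],
  [0,0,0.41,0,0,0,0],
  [0,0,0.41,0,0,0,0],
  [0,0,0.41,0,0,0,0],
  [0,0,0.41,0,0,0,0],
  [0,0,0.41,0,0,0,0],
])

```text
clock: 21.3
ee_pos: [0.6497, -0.2333, 0.0256]
orientation: [3.142, -0.0, 0.01]
ft_force: [-0.4, 0.4, 0.0]
width: 0.125
```

Call:
carry_out([
  [0,0,-0.2,0,0,0,0],
  [0,0,-0.4,0,0,0,0],
  [0,0,-0.6,0,0,0,0],
  [0,0,-0.8,0,0,0,0],
  [0,0,-1,0,0,0,0],
  [0,0,-1,0,0,0,0],
  [0,0,-1,0,0,0,0],
  [0,0,-1,0,0,0,0],
])

```text
clock: 22.3
ee_pos: [0.6491, -0.2332, 0.1244]
orientation: [-3.141, 0.002, 0.01]
ft_force: [-0.2, -0.6, -2.4]
width: 0.128
```

Run:
```python
from h import *
a,d,p=grab('top'); b,d2,_=grab('scene'); s=bot.state(); print(s['width'],s['ee_pos'],s['ft_force'],s['ft_torque'])
im=np.vstack([cv2.resize(a[160:310,250:450],None,fx=2.5,fy=2.5),cv2.resize(b[200:320,240:440],None,fx=2.5,fy=2.5)])[:600]; save('gripA',im)
```

```text
0.12746256649229537 [ 0.64930258 -0.23318257  0.12466578] [ 0.10752324  0.22139419 -2.32017577] [ 0.02157305 -0.09840368 -0.01692172]
```

View pics/gripA.png

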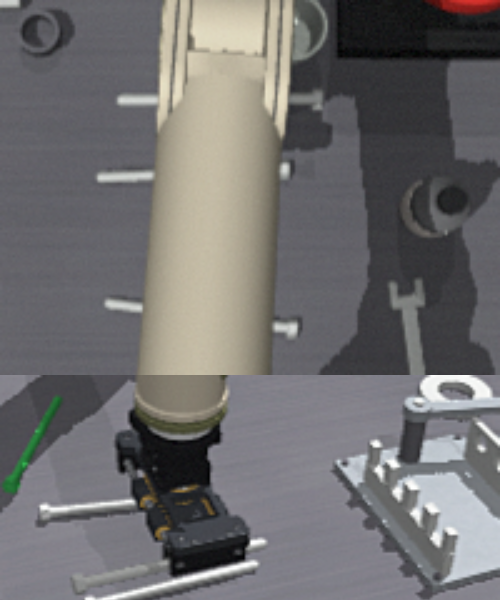

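Bolt A is held level, with the opening at 11 mm and about 0.2 kg showing on the wrist. Now I carry it to above slot +67.5.

Call:
carry_out([
  [0,-0.2,0,0,0,-0.0086,0],
  [-0.02,-0.4,0,0,0,-0.0086,0],
  [-0.02,-0.6,0,0,0,-0.0086,0],
  [-0.02,-0.8,0,0,0,-0.0086,0],
  [-0.02,-1,0,0,0,-0.0086,0],
  [-0.02,-1,0,0,0,-0.0086,0],
  [-0.02,-1,0,0,0,-0.0086,0],
  [-0.02,-1,0,0,0,-0.0086,0],
])

```text
clock: 23.4
ee_pos: [0.6466, -0.1347, 0.1254]
orientation: [3.141, 0.0, 0.035]
ft_force: [1.1, -0.1, -1.8]
width: 0.124
```

Call:
carry_out([
  [0,-0.2,0,0,0,0,0],
  [0,-0.4,0,0,0,0,0],
  [0,-0.6,0,0,0,0,0],
  [0,-0.8,0,0,0,0,0],
  [0,-1,0,0,0,0,0],
  [0,-1,0,0,0,0,0],
  [0,-1,0,0,0,0,0],
  [0,-1,0,0,0,0,0],
])

```text
clock: 24.4
ee_pos: [0.643, -0.0348, 0.1255]
orientation: [3.141, 0.0, 0.035]
ft_force: [0.2, -1.0, -2.2]
width: 0.134
```

Call:
carry_out([
  [0,-0.2,0,0,0,0,0],
  [0,-0.4,0,0,0,0,0],
  [0,-0.6,0,0,0,0,0],
  [0,-0.8,0,0,0,0,0],
  [0,-1,0,0,0,0,0],
  [0,-1,0,0,0,0,0],
  [0,-1,0,0,0,0,0],
  [0,-1,0,0,0,0,0],
])

```text
clock: 25.4
ee_pos: [0.6394, 0.0652, 0.1254]
orientation: [3.141, 0.0, 0.036]
ft_force: [-0.6, 0.3, -2.2]
width: 0.126
```

Call:
carry_out([
  [0,-0.2,0,0,0,0,0],
  [0.01,-0.4,0,0,0,0,0],
  [0.01,-0.52,0,0,0,0,0],
  [0.01,-0.52,0,0,0,0,0],
  [0.01,-0.52,0,0,0,0,0],
  [0.01,-0.52,0,0,0,0,0],
  [0.01,-0.52,0,0,0,0,0],
  [0.01,-0.52,0,0,0,0,0],
])

```text
clock: 26.4
ee_pos: [0.6383, 0.1182, 0.1255]
orientation: [3.141, -0.0, 0.037]
ft_force: [-0.2, -0.0, -2.3]
width: 0.121
```

Run:
```python
from h import *
a,d,p=grab('top'); b,d2,_=grab('scene'); s=bot.state(); print(s['width'],s['ee_pos'],s['ft_force'],s['ft_torque'])
im=np.vstack([cv2.resize(a[180:280,130:290],None,fx=3.6,fy=3,interpolation=2),cv2.resize(b[200:300,350:510],None,fx=3.6,fy=3,interpolation=2)]); save('hovA',im); np.savez('hovA.npz',a=a,b=b,d=d,d2=d2)
```

```text
0.12704291307756185 [0.63833765 0.11839045 0.12557618] [-0.36639933  0.52791788 -3.59790047] [-0.00441281 -0.07732828  0.01029764]
```

View pics/hovA.png

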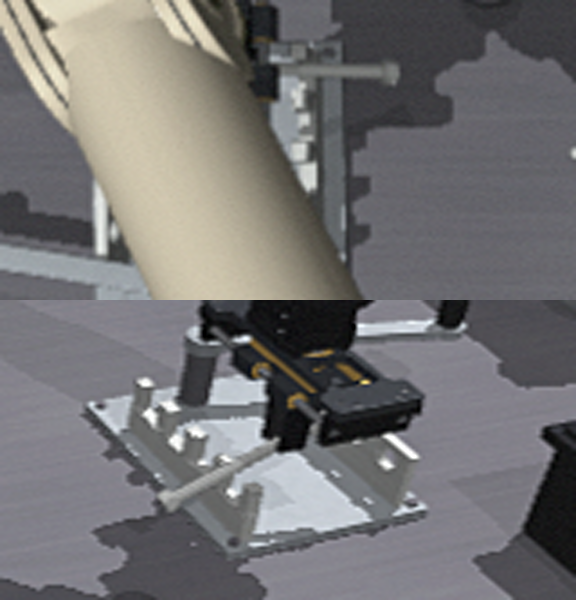

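The hover picture shows bolt A over the end slot. Its head is at top-crop (390,70) and scene-crop (172,498). I triangulate the head and check it against the slot line.

```bash
cat >> h.py <<'E'
def tri(u1,u2):
    o1,d1=ray(vision.camera_params('top'),*u1); o2,d2=ray(vision.camera_params('scene'),*u2)
    d1/=np.linalg.norm(d1); d2/=np.linalg.norm(d2)
    s=np.linalg.lstsq(np.c_[d1,-d2],o2-o1,rcond=None)[0]; a,b=o1+s[0]*d1,o2+s[1]*d2
    return (a+b)/2,np.linalg.norm(a-b)
def rk(X,o=(.569,.1585),yaw=.037):
    X=np.asarray(X)[...,:2]-np.array(o); return np.stack([X[...,0]*np.cos(yaw)+X[...,1]*np.sin(yaw),-X[...,0]*np.sin(yaw)+X[...,1]*np.cos(yaw)],-1)
E
python3 - <<'E'
from h import *
X,e=tri((130+390/3.6,180+70/3),(350+172/3.6,200+198/3)); print('head',X,e,rk(X))
z=np.load('hovA.npz'); C=cloud(vision.camera_params('top'),z['d'])
k=(abs(C[...,0]-.638)<.03)&(C[...,1]>-.04)&(C[...,1]<.09)&(C[...,2]>.085)&(C[...,2]<.13)
P=C[k]; r=rk(P)
for a in np.arange(-200,-60,15):
    q=(r[:,1]*1000>=a)&(r[:,1]*1000<a+15)
    if q.sum(): print(a,q.sum(),'x',r[q,0].mean().round(4),'ztop',np.percentile(P[q,2],80).round(4))
# tooth tops and slot positions in top view at the same pixel scale
p=vision.camera_params('top')
for x in(45,67.5,90): 
    w=np.array([.569,.1585])+np.array([[np.cos(.037),-np.sin(.037)],[np.sin(.037),np.cos(.037)]])@np.array([x/1e3,-.0735]); print(x,proj(p,[*w,.074]))
E
```

```text
head [0.6439661  0.02360223 0.0600557 ] 0.0022619168363352976 [ 0.06992471 -0.13757856]
-110 5 x 0.0679 ztop 0.0867
-95 27 x 0.0669 ztop 0.0934
-80 16 x 0.0674 ztop 0.0973
45 [212.88957114 212.56569853]
67.5 [212.77254642 204.03078654]
90 [212.65576811 195.51384707]
```

The two views put the head at z≈60 mm while the grip point is at about 108 mm, so the bolt has pivoted about 20–25° head-down (the grip slackened). The slot line itself is right: shank x≈67.5. Lowering it onto the comb slot floor will press it level in the fingers.

Call:
carry_out([
  [0,0,0.1,0,0,0,0],
  [0,0,0.2,0,0,0,0],
  [0,0,0.3,0,0,0,0],
  [0,0,0.38,0,0,0,0],
  [0,0,0.44,0,0,0,0],
  [0,0,0.5,0,0,0,0],
  [0,0,0.5,0,0,0,0],
  [0,0,0.5,0,0,0,0],
])

```text
clock: 27.5
ee_pos: [0.6387, 0.1189, 0.0761]
orientation: [-3.141, -0.001, 0.037]
ft_force: [0.5, 2.1, 3.0]
width: 0.125
```

Call:
carry_out([
  [0,0,0.02,0,0,0,0],
  [0,0,0.04,0,0,0,0],
  [0,0,0.06,0,0,0,0],
  [0,0,0.08,0,0,0,0],
  [0,0,0.09,0,0,0,0],
  [0,0,0.095,0,0,0,0],
  [0,0,0.095,0,0,0,0],
  [0,0,0.095,0,0,0,0],
])

```text
clock: 28.5
ee_pos: [0.6387, 0.1201, 0.067]
orientation: [-3.14, -0.002, 0.038]
ft_force: [0.3, 4.7, 6.3]
width: 0.123
```

Run:
```python
from h import *
a,d,p=grab('top'); b,d2,_=grab('scene'); s=bot.state(); print(s['width'],s['ee_pos'],s['ft_force'],s['ft_torque'])
im=np.vstack([cv2.resize(a[180:280,130:290],None,fx=3.6,fy=3,interpolation=2),cv2.resize(b[200:300,350:510],None,fx=3.6,fy=3,interpolation=2)]); save('lowA',im); np.savez('lowA.npz',a=a,b=b,d=d,d2=d2)
```

```text
0.1270628141193209 [0.63869108 0.12012021 0.06701107] [0.55020176 4.53967042 6.49345744] [ 8.80126882e-01 -5.50937660e-02  4.42943284e-04]
```

View pics/lowA.png

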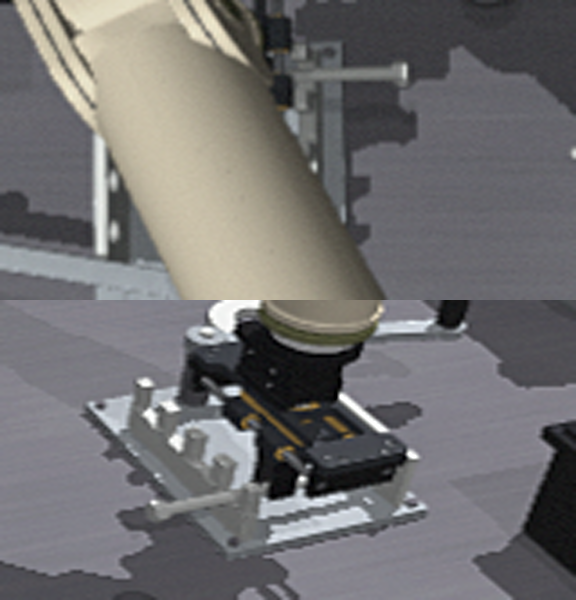

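Run:
```python
from h import *
X,e=tri((130+403/3.6,180+74/3),(350+154/3.6,200+210/3)); print('head',X,e,rk(X), rk(bot.state()['ee_pos']))
z=np.load('lowA.npz'); C=cloud(vision.camera_params('top'),z['d'])
r=rk(C)*1000; k=(abs(r[...,0]-67.5)<14)&(r[...,1]>-170)&(r[...,1]<-60)&(C[...,2]>.03)
P=C[k]; r=r[k]
for a in np.arange(-165,-60,12):
    q=(r[:,1]>=a)&(r[:,1]<a+12)
    if q.sum(): print(a,q.sum(),'x',r[q,0].mean().round(1),'ztop',np.percentile(P[q,2],80).round(4))
```

```text
head [0.64138502 0.01388331 0.04576497] 0.0023045879425885613 [ 0.06698588 -0.14719535] [ 0.06822366 -0.0409315 ]
-153 31 x 66.8 ztop 0.0599
-141 24 x 68.2 ztop 0.0566
-129 17 x 67.1 ztop 0.0581
-117 18 x 67.8 ztop 0.0567
-105 110 x 63.4 ztop 0.4563
-93 138 x 69.2 ztop 0.4608
-81 175 x 68.4 ztop 0.4565
-69 82 x 68.9 ztop 0.4549
```

The bolt is now level, with the shank top at z≈57 mm and x≈67.5. I raise it 3 mm and push it in.

Call:
carry_out([
  [0,0,-0.03,0,0,0,0],
  [0,0,-0.03,0,0,0,0],
  [-0.005,-0.05,-0.03,0,0,0,0],
  [-0.005,-0.1,-0.03,0,0,0,0],
  [-0.005,-0.15,-0.03,0,0,0,0],
  [-0.005,-0.2,-0.03,0,0,0,0],
  [-0.005,-0.25,-0.03,0,0,0,0],
  [-0.005,-0.25,-0.03,0,0,0,0],
])

```text
clock: 29.6
ee_pos: [0.6367, 0.1445, 0.0691]
orientation: [-3.141, -0.0, 0.038]
ft_force: [-0.4, 0.4, -2.0]
width: 0.127
```

Call:
carry_out([
  [0,-0.05,0,0,0,0,0],
  [0,-0.1,0,0,0,0,0],
  [0,-0.15,0,0,0,0,0],
  [0,-0.2,0,0,0,0,0],
  [0,-0.25,0,0,0,0,0],
  [0,-0.25,0,0,0,0,0],
  [0,-0.25,0,0,0,0,0],
  [0,-0.25,0,0,0,0,0],
])

```text
clock: 30.6
ee_pos: [0.636, 0.1684, 0.069]
orientation: [3.142, -0.0, 0.037]
ft_force: [0.1, 0.8, -0.7]
width: 0.127
```

Run:
```python
from h import *
a,d,p=grab('top'); b,d2,_=grab('scene'); s=bot.state(); print(s['width'],s['ee_pos'],s['ft_force'],s['ft_torque'])
im=np.vstack([cv2.resize(a[180:280,130:290],None,fx=3.6,fy=3,interpolation=2),cv2.resize(b[200:300,350:510],None,fx=3.6,fy=3,interpolation=2)]); save('inA',im); np.savez('inA.npz',a=a,b=b,d=d,d2=d2)
```

```text
0.12909603126085073 [0.63599107 0.1683917  0.06906997] [ 0.49509657  0.73943805 -1.15538026] [ 0.11578982 -0.08942877 -0.02371787]
```

View pics/inA.png

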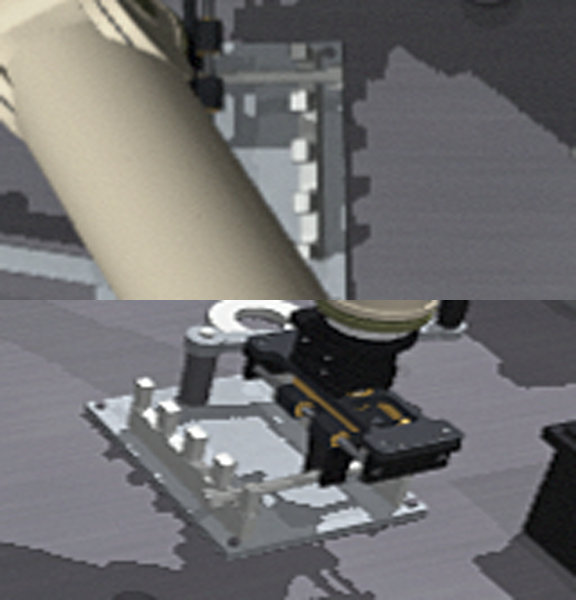

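Bolt A is in, with its head just behind the comb at scene-crop (212,495). I lower it onto its seat, release, lift, and go back towards bolt B.

Call:
carry_out([
  [0,0,0.03,0,0,0,0],
  [0,0,0.03,0,0,0,30],
  [0,0,0.03,0,0,0,35],
  [0,0,0.03,0,0,0,35],
  [0,0,-0.3,0,0,0,35],
  [0,0,-0.6,0,0,0,35],
  [0,0,-1,0,0,0,35],
  [0,0,-1,0,0,0,35],
])

```text
clock: 31.7
ee_pos: [0.6374, 0.1693, 0.1726]
orientation: [-3.14, -0.005, 0.037]
ft_force: [0.2, 0.8, -0.4]
width: 0.352
```

Call:
carry_out([
  [-0.08,0.5,0,0,0,0,50],
  [-0.17,0.97,0,0,0,0,50],
  [-0.17,0.97,0,0,0,0,50],
  [-0.17,0.97,0,0,0,0,50],
  [-0.17,0.97,0,0,0,0,50],
  [-0.17,0.97,0,0,0,0,50],
  [-0.17,0.97,0,0,0,0,50],
  [-0.17,0.97,0,0,0,0,50],
])

```text
clock: 32.7
ee_pos: [0.6225, 0.0712, 0.169]
orientation: [3.142, 0.0, 0.038]
ft_force: [-0.1, 0.6, 0.2]
width: 0.498
```

Call:
carry_out([
  [-0.08,0.5,0,0,0,0,50],
  [-0.17,0.97,0,0,0,0,50],
  [-0.17,0.97,0,0,0,0,50],
  [-0.17,0.97,0,0,0,0,50],
  [-0.17,0.97,0,0,0,0,50],
  [-0.17,0.97,0,0,0,0,50],
  [-0.17,0.97,0,0,0,0,50],
  [-0.17,0.97,0,0,0,0,50],
])

```text
clock: 33.7
ee_pos: [0.6092, -0.0264, 0.169]
orientation: [3.142, -0.0, 0.037]
ft_force: [-0.5, 0.0, 0.2]
width: 0.501
```

Run:
```python
from h import *
a,d,p=grab('top'); b,d2,_=grab('scene'); s=bot.state(); print(s['width'],s['ee_pos'])
im=np.vstack([cv2.resize(a[170:320,90:400],None,fx=2.5,fy=2,interpolation=2),cv2.resize(b[180:330,230:540],None,fx=2.5,fy=2,interpolation=2)]); save('midB',im); np.savez('midB.npz',a=a,b=b,d=d,d2=d2)
```

```text
0.5024421320246248 [ 0.60917675 -0.02652078  0.16903823]
```

View pics/midB.png

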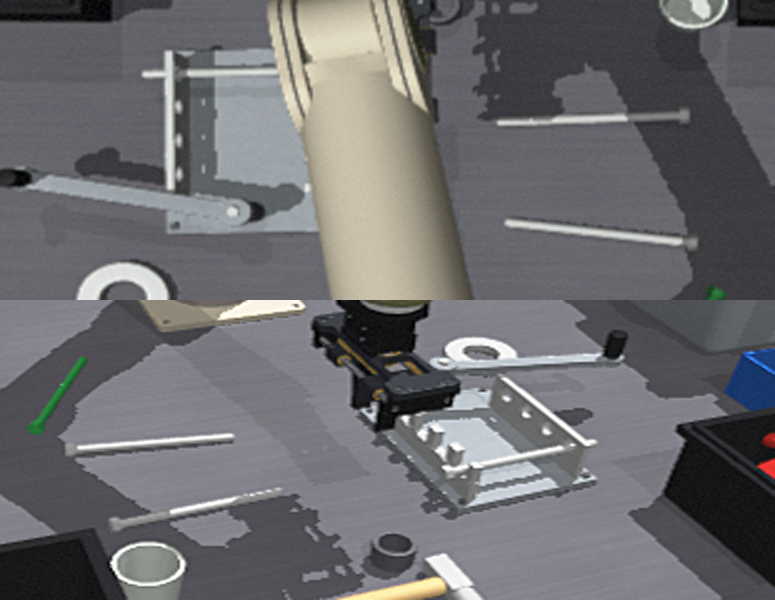

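Bolt A lies in its slot with its tip out beyond the plate, at top-crop (145,73), and its head is behind the comb. Bolts B and C are unmoved. I grasp B at its balance point.

Call:
carry_out([
  [-0.08,0.5,0,0,0,0,50],
  [-0.17,0.97,0,0,0,-0.0048,50],
  [-0.17,0.97,0,0,0,-0.0048,50],
  [-0.17,0.97,0,0,0,-0.0048,50],
  [-0.17,0.97,0,0,0,-0.0048,50],
  [-0.17,0.97,0,0,0,-0.0048,50],
  [-0.17,0.97,0,0,0,-0.0048,50],
  [-0.17,0.97,0,0,0,-0.0048,50],
])

```text
clock: 34.8
ee_pos: [0.5958, -0.124, 0.1691]
orientation: [3.142, -0.0, 0.053]
ft_force: [0.2, -0.0, 0.6]
width: 0.501
```

Call:
carry_out([
  [-0.08,0.5,0,0,0,0,50],
  [-0.155,0.97,0.1,0,0,0,50],
  [-0.155,0.97,0.4,0,0,0,50],
  [-0.155,0.97,0.7,0,0,0,50],
  [-0.155,0.97,1,0,0,0,50],
  [-0.155,0.97,1,0,0,0,50],
  [-0.155,0.97,1,0,0,0,50],
  [-0.155,0.97,1,0,0,0,50],
])

```text
clock: 35.8
ee_pos: [0.5863, -0.2221, 0.0707]
orientation: [3.141, -0.002, 0.052]
ft_force: [-0.6, 0.7, 0.2]
width: 0.499
```

Call:
carry_out([
  [-0.035,0,0.2,0,0,0,50],
  [-0.035,0,0.445,0,0,0,50],
  [-0.035,0,0.445,0,0,0,50],
  [-0.035,0,0.445,0,0,0,0],
  [-0.035,0,0.445,0,0,0,0],
  [-0.035,0,0.445,0,0,0,0],
  [-0.035,0,0.445,0,0,0,0],
  [-0.035,0,0.445,0,0,0,0],
])

```text
clock: 36.8
ee_pos: [0.5819, -0.222, 0.0246]
orientation: [3.141, -0.0, 0.052]
ft_force: [-0.1, -0.0, 0.7]
width: 0.128
```

Call:
carry_out([
  [0,0,-0.2,0,0,0,0],
  [0,0,-0.4,0,0,0,0],
  [0,0,-0.6,0,0,0,0],
  [0,0,-0.8,0,0,0,0],
  [0,0,-1,0,0,0,0],
  [0,0,-1,0,0,0,0],
  [0,0,-1,0,0,0,0],
  [0,0,-1,0,0,0,0],
])

```text
clock: 37.8
ee_pos: [0.5813, -0.2219, 0.1235]
orientation: [-3.141, 0.001, 0.052]
ft_force: [-0.0, 0.0, -1.7]
width: 0.129
```

Call:
carry_out([
  [0,-0.2,0,0,0,0.0048,0],
  [0,-0.4,0,0,0,0.0048,0],
  [0,-0.6,0,0,0,0.0048,0],
  [0,-0.8,0,0,0,0.0048,0],
  [0,-1,0,0,0,0.0048,0],
  [0,-1,0,0,0,0.0048,0],
  [0,-1,0,0,0,0.0048,0],
  [0,-1,0,0,0,0.0048,0],
])

```text
clock: 38.8
ee_pos: [0.5766, -0.1233, 0.1245]
orientation: [3.141, 0.0, 0.036]
ft_force: [-1.2, 0.5, -2.3]
width: 0.124
```

Call:
carry_out([
  [0.03,-0.2,0,0,0,0,0],
  [0.06,-0.4,0,0,0,0,0],
  [0.09,-0.6,0,0,0,0,0],
  [0.13,-0.8,0,0,0,0,0],
  [0.13,-1,0,0,0,0,0],
  [0.13,-1,0,0,0,0,0],
  [0.13,-1,0,0,0,0,0],
  [0.13,-1,0,0,0,0,0],
])

```text
clock: 39.8
ee_pos: [0.5859, -0.0228, 0.1245]
orientation: [3.141, 0.0, 0.036]
ft_force: [0.8, 0.2, -2.7]
width: 0.128
```

Call:
carry_out([
  [0.03,-0.2,0,0,0,0,0],
  [0.06,-0.4,0,0,0,0,0],
  [0.09,-0.6,0,0,0,0,0],
  [0.13,-0.8,0,0,0,0,0],
  [0.13,-1,0,0,0,0,0],
  [0.13,-1,0,0,0,0,0],
  [0.13,-1,0,0,0,0,0],
  [0.13,-1,0,0,0,0,0],
])

```text
clock: 40.8
ee_pos: [0.5953, 0.0775, 0.1245]
orientation: [3.141, 0.0, 0.036]
ft_force: [0.3, -0.5, -2.5]
width: 0.125
```

Call:
carry_out([
  [0,-0.15,0,0,0,0,0],
  [0,-0.285,0,0,0,0,0],
  [0,-0.285,0,0,0,0,0],
  [0,-0.285,0,0,0,0,0],
  [0,-0.285,0,0,0,0,0],
  [0,-0.285,0,0,0,0,0],
  [0,-0.285,0,0,0,0,0],
  [0,-0.285,0,0,0,0,0],
])

```text
clock: 41.8
ee_pos: [0.5942, 0.107, 0.1245]
orientation: [3.141, -0.0, 0.037]
ft_force: [0.2, 0.3, -2.4]
width: 0.125
```

```bash
cat >> h.py <<'E'
def prof(x0,lo=.04,hi=.13,y0=-175,y1=-60):
    a,d,p=grab('top'); C=cloud(p,d); r=rk(C)*1000
    k=(abs(r[...,0]-x0)<16)&(r[...,1]>y0)&(r[...,1]<y1)&(C[...,2]>lo)&(C[...,2]<hi); P=C[k]; r=r[k]
    for t in np.arange(y0,y1,12):
        q=(r[:,1]>=t)&(r[:,1]<t+12)
        if q.sum()>3: print(t+6,q.sum(),'x',r[q,0].mean().round(1),'ztop',np.percentile(P[q,2],70).round(4))
E
python3 - <<'E'
from h import *
s=bot.state(); print(s['ee_pos'],rk(s['ee_pos']),s['ft_torque'],s['width']); prof(22.5,.05,.13)
b,_,_=grab('scene'); save('hovB',cv2.resize(b[200:300,350:510],None,fx=3.6,fy=3.6,interpolation=2))
E
```

```text
[0.5941581  0.10703627 0.12453507] [ 0.02323716 -0.05235914] [ 0.04010668 -0.0737086   0.02518952] 0.1251563565966403
-145 33 x 23.0 ztop 0.1199
-133 25 x 22.6 ztop 0.1178
-121 22 x 22.3 ztop 0.1159
-109 24 x 23.0 ztop 0.1154
-97 24 x 23.5 ztop 0.1149
-85 23 x 23.5 ztop 0.1171
-73 24 x 26.9 ztop 0.1134
-61 8 x 30.5 ztop 0.1254
```

View pics/hovB.png

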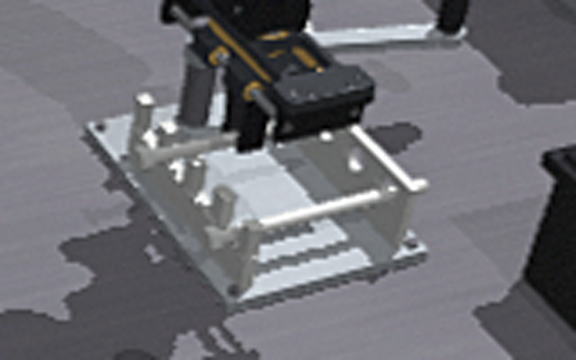

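Bolt B hangs level over slot +22.5 (x≈22.9, shank top at z≈0.116 along its length). I lower it and push.

Call:
carry_out([
  [0,0,0.12,0,0,0,0],
  [-0.005,0,0.24,0,0,0,0],
  [-0.005,0,0.36,0,0,0,0],
  [-0.005,0,0.48,0,0,0,0],
  [-0.005,0,0.53,0,0,0,0],
  [-0.005,0,0.53,0,0,0,0],
  [-0.005,0,0.53,0,0,0,0],
  [-0.005,0,0.53,0,0,0,0],
])

```text
clock: 42.9
ee_pos: [0.5939, 0.1072, 0.072]
orientation: [3.142, -0.001, 0.037]
ft_force: [0.4, 0.7, -1.5]
width: 0.126
```

Call:
carry_out([
  [0,-0.04,0,0,0,0,0],
  [0,-0.08,0,0,0,0,0],
  [0,-0.12,0,0,0,0,0],
  [0,-0.16,0,0,0,0,0],
  [0,-0.2,0,0,0,0,0],
  [0,-0.24,0,0,0,0,0],
  [0,-0.24,0,0,0,0,0],
  [0,-0.24,0,0,0,0,0],
])

```text
clock: 43.9
ee_pos: [0.5928, 0.131, 0.0715]
orientation: [3.141, -0.0, 0.037]
ft_force: [-0.6, 0.5, -2.1]
width: 0.125
```

Call:
carry_out([
  [0,-0.04,0,0,0,0,0],
  [0,-0.08,0,0,0,0,0],
  [0,-0.12,0,0,0,0,0],
  [0,-0.16,0,0,0,0,0],
  [0,-0.2,0,0,0,0,0],
  [0,-0.24,0,0,0,0,0],
  [0,-0.24,0,0,0,0,0],
  [0,-0.24,0,0,0,0,0],
])

```text
clock: 44.9
ee_pos: [0.5919, 0.1549, 0.0715]
orientation: [3.141, -0.0, 0.037]
ft_force: [0.1, -0.3, -1.6]
width: 0.123
```

Call:
carry_out([
  [0,0,0.04,0,0,0,0],
  [0,0,0.04,0,0,0,28],
  [0,0,0.04,0,0,0,30],
  [0,0,0.04,0,0,0,30],
  [0,0,-0.3,0,0,0,30],
  [0,0,-0.6,0,0,0,30],
  [0,0,-1,0,0,0,30],
  [0,0,-1,0,0,0,30],
])

```text
clock: 45.9
ee_pos: [0.5934, 0.1559, 0.1751]
orientation: [-3.141, -0.006, 0.037]
ft_force: [0.3, 0.5, -0.6]
width: 0.301
```

Call:
carry_out([
  [-0.2,0.47,0,0,0,0,50],
  [-0.445,0.947,0,0,0,0,50],
  [-0.445,0.947,0,0,0,0,50],
  [-0.445,0.947,0,0,0,0,50],
  [-0.445,0.947,0,0,0,0,50],
  [-0.445,0.947,0,0,0,0,50],
  [-0.445,0.947,0,0,0,0,50],
  [-0.445,0.947,0,0,0,0,50],
])

```text
clock: 46.9
ee_pos: [0.551, 0.0591, 0.1715]
orientation: [-3.142, -0.0, 0.038]
ft_force: [0.1, 0.6, 0.3]
width: 0.499
```

Call:
carry_out([
  [-0.2,0.47,0,0,0,0,50],
  [-0.445,0.947,0,0,0,0,50],
  [-0.445,0.947,0,0,0,0,50],
  [-0.445,0.947,0,0,0,0,50],
  [-0.445,0.947,0,0,0,0,50],
  [-0.445,0.947,0,0,0,0,50],
  [-0.445,0.947,0,0,0,0,50],
  [-0.445,0.947,0,0,0,0,50],
])

```text
clock: 47.9
ee_pos: [0.51, -0.0373, 0.1715]
orientation: [-3.142, 0.0, 0.038]
ft_force: [0.2, -0.4, -0.3]
width: 0.499
```

Run:
```python
from h import *
a,d,p=grab('top'); b,d2,_=grab('scene'); s=bot.state(); print(s['width'],s['ee_pos'])
im=np.vstack([cv2.resize(a[170:320,90:400],None,fx=2.5,fy=2,interpolation=2),cv2.resize(b[180:330,230:540],None,fx=2.5,fy=2,interpolation=2)]); save('midC',im); np.savez('midC.npz',a=a,b=b,d=d,d2=d2)
```

```text
0.5000918760117603 [ 0.51000787 -0.03740367  0.17155636]
```

View pics/midC.png

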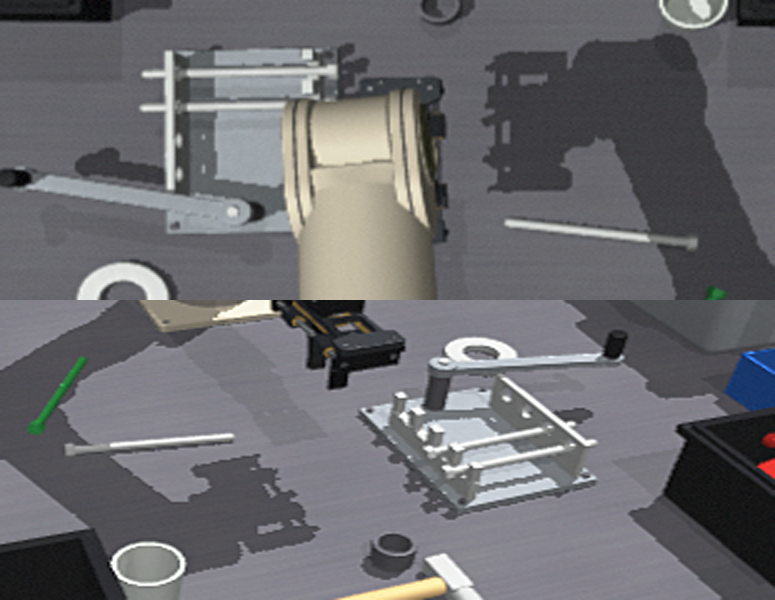

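Bolt B is seated like A, with its tip out at (143,107). Bolt C is unmoved. Now I fetch C.

Call:
carry_out([
  [-0.2,0.47,0,0,0,0.02,50],
  [-0.45,0.947,0,0,0,0.0525,50],
  [-0.45,0.947,0,0,0,0.0525,50],
  [-0.45,0.947,0,0,0,0.0525,50],
  [-0.45,0.947,0,0,0,0.0525,50],
  [-0.45,0.947,0,0,0,0.0525,50],
  [-0.45,0.947,0,0,0,0.0525,50],
  [-0.45,0.947,0,0,0,0.0525,50],
])

```text
clock: 49.0
ee_pos: [0.4686, -0.1336, 0.1715]
orientation: [3.142, 0.0, -0.127]
ft_force: [-0.5, -0.7, -0.2]
width: 0.501
```

Call:
carry_out([
  [-0.15,0.5,0,0,0,0,50],
  [-0.29,1,0.1,0,0,0,50],
  [-0.29,1,0.4,0,0,0,50],
  [-0.29,1,0.7,0,0,0,50],
  [-0.29,1,1,0,0,0,50],
  [-0.29,1,1,0,0,0,50],
  [-0.29,1,1,0,0,0,50],
  [-0.29,1,1,0,0,0,50],
])

```text
clock: 50.0
ee_pos: [0.4278, -0.2297, 0.0729]
orientation: [3.141, -0.002, -0.128]
ft_force: [0.2, -0.4, 0.4]
width: 0.498
```

Call:
carry_out([
  [0,0,0.2,0,0,0,50],
  [0,0,0.46,0,0,0,50],
  [0,0,0.46,0,0,0,50],
  [0,0,0.46,0,0,0,0],
  [0,0,0.46,0,0,0,0],
  [0,0,0.46,0,0,0,0],
  [0,0,0.46,0,0,0,0],
  [0,0,0.46,0,0,0,0],
])

```text
clock: 51.0
ee_pos: [0.4271, -0.2294, 0.0258]
orientation: [3.141, -0.0, -0.128]
ft_force: [-1.0, 0.3, 4.4]
width: 0.124
```

Call:
carry_out([
  [0,0,-0.2,0,0,0,0],
  [0,0,-0.4,0,0,0,0],
  [0,0,-0.6,0,0,0,0],
  [0,0,-0.8,0,0,0,0],
  [0,0,-1,0,0,0,0],
  [0,0,-1,0,0,0,0],
  [0,0,-1,0,0,0,0],
  [0,0,-1,0,0,0,0],
])

```text
clock: 52.0
ee_pos: [0.4264, -0.229, 0.1245]
orientation: [-3.141, 0.001, -0.128]
ft_force: [0.1, 0.4, -1.1]
width: 0.121
```

Call:
carry_out([
  [0.05,-0.2,0,0,0,-0.02,0],
  [0.1,-0.4,0,0,0,-0.04,0],
  [0.15,-0.6,0,0,0,-0.0525,0],
  [0.2,-0.8,0,0,0,-0.0525,0],
  [0.215,-1,0,0,0,-0.0525,0],
  [0.215,-1,0,0,0,-0.0525,0],
  [0.215,-1,0,0,0,-0.0525,0],
  [0.215,-1,0,0,0,-0.0525,0],
])

```text
clock: 53.0
ee_pos: [0.4609, -0.1335, 0.1255]
orientation: [3.141, 0.0, 0.036]
ft_force: [0.7, -0.3, -1.9]
width: 0.129
```

Call:
carry_out([
  [0.08,-0.2,0,0,0,0,0],
  [0.16,-0.4,0,0,0,0,0],
  [0.24,-0.6,0,0,0,0,0],
  [0.32,-0.8,0,0,0,0,0],
  [0.4,-1,0,0,0,0,0],
  [0.4,-1,0,0,0,0,0],
  [0.4,-1,0,0,0,0,0],
  [0.4,-1,0,0,0,0,0],
])

```text
clock: 54.0
ee_pos: [0.4971, -0.0326, 0.1255]
orientation: [3.141, 0.0, 0.036]
ft_force: [0.6, -0.5, -1.3]
width: 0.128
```

Call:
carry_out([
  [0.08,-0.2,0,0,0,0,0],
  [0.16,-0.4,0,0,0,0,0],
  [0.24,-0.6,0,0,0,0,0],
  [0.32,-0.8,0,0,0,0,0],
  [0.4,-1,0,0,0,0,0],
  [0.4,-1,0,0,0,0,0],
  [0.4,-1,0,0,0,0,0],
  [0.4,-1,0,0,0,0,0],
])

```text
clock: 55.0
ee_pos: [0.5335, 0.0687, 0.1255]
orientation: [3.141, 0.0, 0.036]
ft_force: [-0.4, 0.5, -2.2]
width: 0.126
```

Call:
carry_out([
  [0.08,-0.2,0,0,0,0,0],
  [0.166,-0.35,0,0,0,0,0],
  [0.166,-0.35,0,0,0,0,0],
  [0.166,-0.35,0,0,0,0,0],
  [0.166,-0.35,0,0,0,0,0],
  [0.166,-0.35,0,0,0,0,0],
  [0.166,-0.35,0,0,0,0,0],
  [0.166,-0.35,0,0,0,0,0],
])

```text
clock: 56.0
ee_pos: [0.5489, 0.1055, 0.1256]
orientation: [3.141, -0.0, 0.037]
ft_force: [0.8, 0.2, -2.5]
width: 0.124
```

Run:
```python
from h import *
s=bot.state(); print(s['ee_pos'],rk(s['ee_pos']),s['ft_torque'],s['ft_force'],s['width']); prof(-22.5,.05,.13)
b,_,_=grab('scene'); save('hovC',cv2.resize(b[200:300,350:510],None,fx=3.6,fy=3.6,interpolation=2))
```

```text
[0.54887709 0.10547938 0.12557306] [-0.02207046 -0.05223995] [-0.03017304 -0.13547593 -0.01656909] [ 0.8361738   0.23403871 -2.48540055] 0.1240928767552977
-145 41 x -22.7 ztop 0.1192
-133 16 x -22.4 ztop 0.1167
-121 23 x -22.9 ztop 0.1161
-109 23 x -22.9 ztop 0.1138
-97 23 x -22.7 ztop 0.1169
-85 27 x -20.6 ztop 0.1145
-73 30 x -19.8 ztop 0.1126
```

View pics/hovC.png

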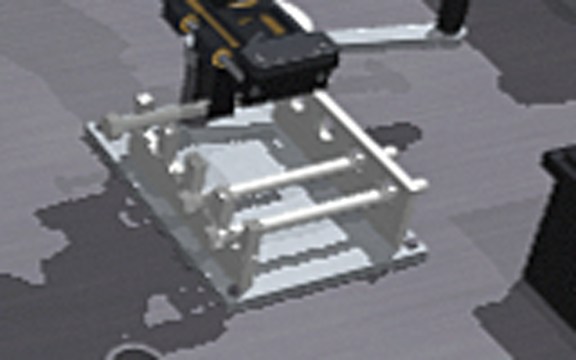

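Bolt C is level over slot −22.5 and looks the same as B did. I lower it, push, and release.

Call:
carry_out([
  [0,0,0.12,0,0,0,0],
  [0,0,0.24,0,0,0,0],
  [0,0,0.36,0,0,0,0],
  [0,0,0.48,0,0,0,0],
  [0,0,0.54,0,0,0,0],
  [0,0,0.54,0,0,0,0],
  [0,0,0.54,0,0,0,0],
  [0,0,0.54,0,0,0,0],
])

```text
clock: 57.1
ee_pos: [0.5492, 0.1056, 0.072]
orientation: [3.142, -0.001, 0.037]
ft_force: [0.4, -0.1, -1.1]
width: 0.123
```

Call:
carry_out([
  [0,-0.04,0,0,0,0,0],
  [0,-0.08,0,0,0,0,0],
  [0,-0.12,0,0,0,0,0],
  [0,-0.16,0,0,0,0,0],
  [0,-0.2,0,0,0,0,0],
  [0,-0.24,0,0,0,0,0],
  [0,-0.24,0,0,0,0,0],
  [0,-0.24,0,0,0,0,0],
])

```text
clock: 58.1
ee_pos: [0.548, 0.1294, 0.0715]
orientation: [3.141, -0.0, 0.037]
ft_force: [1.1, -0.3, -1.8]
width: 0.124
```

Call:
carry_out([
  [0,-0.04,0,0,0,0,0],
  [0,-0.08,0,0,0,0,0],
  [0,-0.12,0,0,0,0,0],
  [0,-0.16,0,0,0,0,0],
  [0,-0.2,0,0,0,0,0],
  [0,-0.25,0,0,0,0,0],
  [0,-0.25,0,0,0,0,0],
  [0,-0.25,0,0,0,0,0],
])

```text
clock: 59.1
ee_pos: [0.5471, 0.1544, 0.0715]
orientation: [3.141, 0.0, 0.037]
ft_force: [1.1, -0.7, -0.6]
width: 0.124
```

Call:
carry_out([
  [0,0,0.04,0,0,0,0],
  [0,0,0.04,0,0,0,28],
  [0,0,0.04,0,0,0,30],
  [0,0,0.04,0,0,0,30],
  [0,0,-0.3,0,0,0,30],
  [0,0,-0.6,0,0,0,30],
  [0,0,-1,0,0,0,30],
  [0,0,-1,0,0,0,30],
])

```text
clock: 60.1
ee_pos: [0.5486, 0.1553, 0.1747]
orientation: [-3.141, -0.005, 0.037]
ft_force: [-0.0, -0.6, -0.4]
width: 0.298
```

Call:
carry_out([
  [0,0,-0.2,0,0,0,30],
  [-0.1,-0.4,-0.2,0,0,0,70],
  [-0.16,-0.75,-0.2,0,0,0,70],
  [-0.16,-0.75,-0.2,0,0,0,70],
  [-0.16,-0.75,-0.2,0,0,0,70],
  [-0.16,-0.75,-0.2,0,0,0,70],
  [-0.16,-0.75,-0.2,0,0,0,70],
  [-0.16,-0.75,-0.2,0,0,0,70],
])

```text
clock: 61.1
ee_pos: [0.5285, 0.2284, 0.1915]
orientation: [3.141, -0.0, 0.036]
ft_force: [-0.0, 1.2, -0.3]
width: 0.699
```

Call:
carry_out([
  [-0.1,-0.4,0,0,0,0,70],
  [-0.16,-0.75,0,0,0,0,70],
  [-0.16,-0.75,0,0,0,0,70],
  [-0.16,-0.75,0,0,0,0,70],
  [-0.16,-0.75,0,0,0,0,70],
  [-0.16,-0.75,0,0,0,0,70],
  [-0.16,-0.75,0,0,0,0,70],
  [-0.16,-0.75,0,0,0,0,70],
])

```text
clock: 62.1
ee_pos: [0.5096, 0.3031, 0.1916]
orientation: [3.142, -0.0, 0.037]
ft_force: [-0.2, 0.3, -0.2]
width: 0.697
```

Run:
```python
from h import *
a,d,p=grab('top'); b,d2,_=grab('scene'); s=bot.state(); print(s['width'],s['ee_pos'])
im=np.vstack([cv2.resize(a[170:320,90:400],None,fx=2.5,fy=2,interpolation=2),cv2.resize(b[180:330,230:540],None,fx=2.5,fy=2,interpolation=2)]); save('allin',im)
```

```text
0.7030959465877467 [0.50951575 0.3032055  0.19152943]
```

View pics/allin.png

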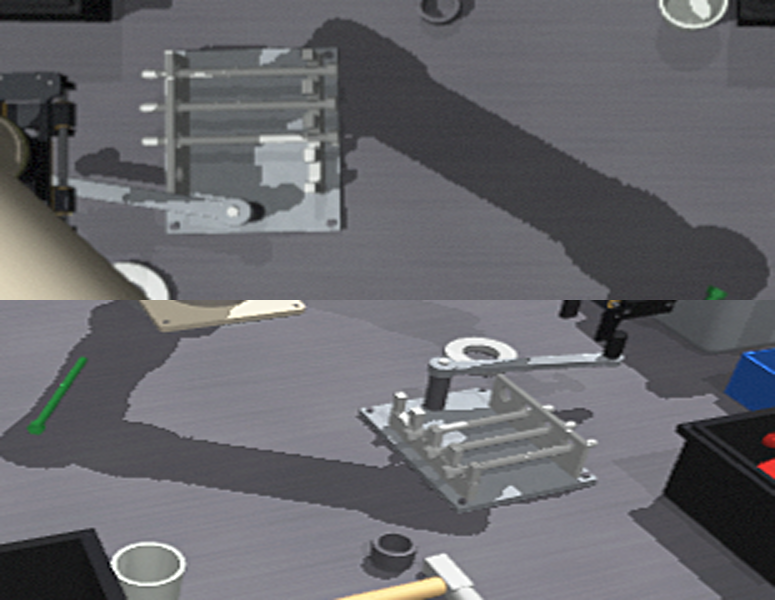

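All three bolts are in, with their tips out on the left at crop (143, 74/107/142) and their heads behind the comb. Now I pinch the knob again.

Call:
carry_out([
  [-0.08,-0.4,0,0,0,0,70],
  [-0.163,-0.743,0,0,0,0,70],
  [-0.163,-0.743,0,0,0,0,70],
  [-0.163,-0.743,0,0,0,0,70],
  [-0.163,-0.743,0.2,0,0,0,70],
  [-0.163,-0.743,0.4,0,0,0,70],
  [-0.163,-0.743,0.65,0,0,0,70],
  [-0.163,-0.743,0.65,0,0,0,70],
])

```text
clock: 63.2
ee_pos: [0.4895, 0.3752, 0.1235]
orientation: [3.139, 0.004, 0.037]
ft_force: [-0.5, 0.5, 0.3]
width: 0.697
```

Call:
carry_out([
  [0,0,0,0,0,0,70],
  [0,0,0,0,0,0,10],
  [0,0,0,0,0,0,10],
  [0,0,0,0,0,0,10],
  [0,0,0,0,0,0,10],
  [0,0,0,0,0,0,10],
  [0,0,0,0,0,0,10],
  [0,0,0,0,0,0,10],
])

```text
clock: 64.2
ee_pos: [0.4905, 0.3769, 0.1266]
orientation: [3.141, -0.0, 0.037]
ft_force: [-0.6, 0.2, 1.4]
width: 0.268
```

Call:
carry_out([
  [0.185,0.049,0,0,0,0,10],
  [0.375,0.117,0,0,0,0,10],
  [0.559,0.203,0,0,0,0,10],
  [0.734,0.304,0,0,0,0,10],
  [0.899,0.421,0,0,0,0,10],
  [0.986,0.493,0,0,0,0,10],
  [0.986,0.493,0,0,0,0,10],
  [0.986,0.493,0,0,0,0,10],
])

```text
clock: 65.2
ee_pos: [0.5905, 0.3313, 0.1263]
orientation: [3.141, 0.0, 0.038]
ft_force: [-0.7, -0.2, -2.2]
width: 0.268
```

Call:
carry_out([
  [0.147,0.139,0,0,0,0,10],
  [0.282,0.29,0,0,0,0,10],
  [0.402,0.453,0,0,0,0,10],
  [0.507,0.626,0,0,0,0,10],
  [0.596,0.808,0,0,0,0,10],
  [0.661,0.976,0,0,0,0,10],
  [0.661,0.976,0,0,0,0,10],
  [0.661,0.976,0,0,0,0,10],
])

```text
clock: 66.2
ee_pos: [0.6604, 0.2362, 0.1262]
orientation: [3.141, -0.0, 0.038]
ft_force: [-0.0, -0.1, -7.5]
width: 0.265
```

Call:
carry_out([
  [0.04,0.1,0,0,0,0,10],
  [0.057,0.194,0,0,0,0,10],
  [0.08,0.3,0,0,0,0,10],
  [0.096,0.393,0,0,0,0,10],
  [0.107,0.48,0,0,0,0,10],
  [0.116,0.572,0,0,0,0,10],
  [0.121,0.684,0,0,0,0,10],
  [0.121,0.684,0,0,0,0,10],
])

```text
clock: 67.2
ee_pos: [0.6752, 0.1664, 0.1262]
orientation: [3.14, 0.001, 0.036]
ft_force: [-2.3, 1.2, -12.4]
width: 0.268
```

Call:
carry_out([
  [0,0.01,0,0,0,0,10],
  [0,0.02,0,0,0,0,10],
  [0,0.03,0,0,0,0,10],
  [0,0.04,0,0,0,0,10],
  [0,0.05,0,0,0,0,10],
  [0,0.06,0,0,0,0,10],
  [0,0.06,0,0,0,0,10],
  [0,0.06,0,0,0,0,10],
])

```text
clock: 68.2
ee_pos: [0.6754, 0.162, 0.1264]
orientation: [3.141, 0.0, 0.037]
ft_force: [1.1, 1.2, -18.9]
width: 0.267
```

Call:
carry_out([
  [0,0.01,0,0,0,0,10],
  [0,0.02,0,0,0,0,10],
  [0,0.03,0,0,0,0,10],
  [0,0.04,0,0,0,0,10],
  [0,0.04,0,0,0,0,10],
  [0,0.04,0,0,0,0,10],
  [0,0.04,0,0,0,0,10],
  [0,0.04,0,0,0,0,10],
])

```text
clock: 69.2
ee_pos: [0.6754, 0.1604, 0.1264]
orientation: [-3.139, -0.001, 0.039]
ft_force: [3.9, 8.7, -22.4]
width: 0.27
```

The side force has risen to 8.7 N while the knob moved only 1.6 mm, so it is at the stop. I release, lift, back off and look.

Call:
carry_out([
  [0,0.03,0,0,0,0,10],
  [0,0.03,0,0,0,0,10],
  [0,0.01,0,0,0,0,50],
  [0,0,0,0,0,0,60],
  [0,0,0,0,0,0,60],
  [0,0,-0.3,0,0,0,60],
  [0,0,-0.7,0,0,0,60],
  [0,0,-1,0,0,0,60],
])

```text
clock: 70.2
ee_pos: [0.6761, 0.1581, 0.2294]
orientation: [-3.141, -0.003, 0.037]
ft_force: [0.1, 0.4, -0.4]
width: 0.602
```

Call:
carry_out([
  [0.1,0.5,0,0,0,0,60],
  [0,1,0,0,0,0,60],
  [0,1,0,0,0,0,60],
  [0,1,0,0,0,0,60],
  [0,1,0,0,0,0,60],
  [0,1,0,0,0,0,60],
  [0,1,0,0,0,0,60],
  [0,1,0,0,0,0,60],
])

```text
clock: 71.2
ee_pos: [0.6792, 0.0586, 0.2265]
orientation: [3.142, 0.0, 0.037]
ft_force: [-0.6, 0.2, -0.5]
width: 0.598
```

Call:
carry_out([
  [0,0.5,0,0,0,0,60],
  [0,1,0,0,0,0,60],
  [0,1,0,0,0,0,60],
  [0,1,0,0,0,0,60],
  [0,1,0,0,0,0,60],
  [0,1,0,0,0,0,60],
  [0,1,0,0,0,0,60],
  [0,1,0,0,0,0,60],
])

```text
clock: 72.2
ee_pos: [0.6829, -0.0413, 0.2266]
orientation: [3.141, -0.0, 0.037]
ft_force: [-0.5, -0.9, 0.4]
width: 0.601
```

Call:
carry_out([
  [0,0.5,0,0,0,0,60],
  [0,1,0,0,0,0,60],
  [0,1,0,0,0,0,60],
  [0,1,0,0,0,0,60],
  [0,1,0,0,0,0,60],
  [0,1,0,0,0,0,60],
  [0,1,0,0,0,0,60],
  [0,1,0,0,0,0,60],
])

```text
clock: 73.2
ee_pos: [0.6867, -0.1413, 0.2266]
orientation: [3.141, -0.0, 0.037]
ft_force: [0.3, 0.9, 0.4]
width: 0.599
```

Run:
```python
from h import *
a,d,p=grab('top'); b,d2,_=grab('scene'); s=bot.state(); print(s['ee_pos'])
C=cloud(p,d); x,y,Z=np.moveaxis(C,-1,0)
k=(abs(Z-.092)<.004)&(x>.49)&(x<.64)&(y>.08)&(y<.24); f=np.polyfit(x[k],y[k],1); print('arm angle world',np.arctan(f[0]),k.sum(),'keeper',np.arctan(f[0])-.037)
k=(Z>.125)&(Z<.145)&(x>.6)&(x<.72)&(y>.08)&(y<.24); print('knob rack',rk(C[k]).mean(0))
r=rk(C)*1000
for X in(-22.5,22.5,67.5):
    k=(abs(r[...,0]-X)<9)&(abs(Z-.053)<.012)
    for lo,hi in((78,140),(-130,-80)):
        q=k&(r[...,1]>lo)&(r[...,1]<hi); print(X,(lo,hi),q.sum(),'y',r[q][:,1].min().round(1),r[q][:,1].max().round(1),'x',r[q][:,0].mean().round(1),'z',Z[q].max().round(3))
im=np.vstack([cv2.resize(a[170:320,90:400],None,fx=2.5,fy=2,interpolation=2),cv2.resize(b[180:330,230:540],None,fx=2.5,fy=2,interpolation=2)]); save('final',im)
```

```text
[ 0.68665394 -0.14142191  0.22656245]
arm angle world 0.04484481330273287 409 keeper 0.007844813302732873
knob rack [ 0.10547457 -0.00090723]
-22.5 (78, 140) 40 y 80.0 107.6 x -22.6 z 0.063
-22.5 (-130, -80) 44 y -101.2 -82.0 x -22.7 z 0.064
22.5 (78, 140) 43 y 84.4 109.3 x 22.0 z 0.063
22.5 (-130, -80) 47 y -100.2 -80.6 x 21.5 z 0.064
67.5 (78, 140) 43 y 83.5 106.4 x 66.8 z 0.061
67.5 (-130, -80) 53 y -101.6 -80.1 x 66.9 z 0.062
```

View pics/final.png

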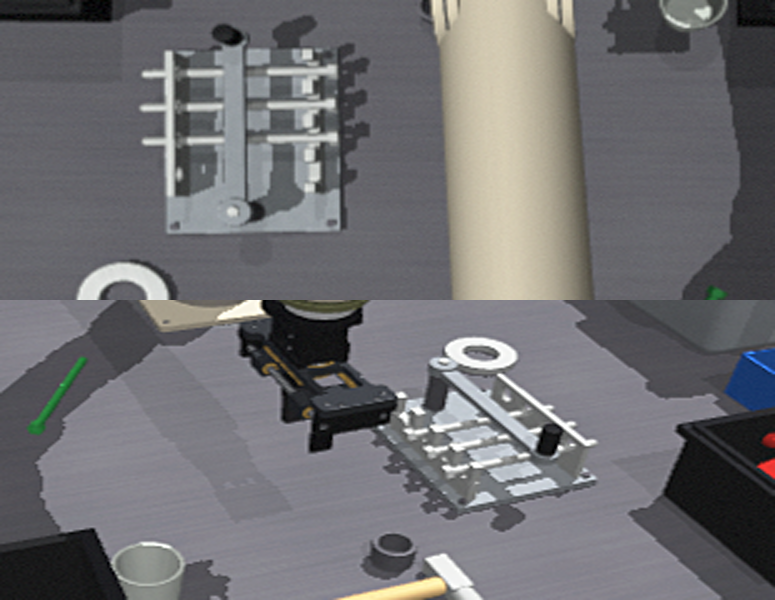

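```bash
python3 -c "
from workcell import bot
print(bot.job_done())"
```

```text
the job is handed in; nothing more can be done
None
```

The job is done and handed in: all three bolt blanks are in, and the keeper arm is back over them. Only three steel bolts were there; the fourth was absent.

**What I did**
1. I swung the keeper arm clear to about 1.36 rad.
2. I pushed each bolt tip first through its own eye, at rack x = +67.5, +22.5 and −22.5, with its shank in the slot in line.
3. I pinched the knob again and swung the keeper back until it pressed on its stop. The side force rose to about 9 N and the knob all but stopped moving. I then released it and moved away.

The first bolt tipped about 20–25° head-down in the grip. I levelled it on its slot floor before pushing it in.

**Last checks, from the top camera**
- **Tips:** they reach rack y = 106 to 109 mm, so they stick out 31–34 mm beyond the plate.
- **Heads:** all three are behind the comb, with their outer ends at about −101 mm.
- **Alignment:** the shanks lie within about 1 mm of their slot lines.
- **Keeper:** it read 0.008 rad, which is 0 within measuring error. The knob was at rack (105, −1) mm, against (107.5, 0) at the stop.
- **Bench:** nothing else looked disturbed in the pictures. The oil bottle and wrench were outside the final crop; I last saw them in place early in the run.

**Readings that disagreed**
- The two cameras differed by up to about 5 mm in rack y. I went by the top camera, which matched the knob position felt by the gripper.
- An unexplained downward wrist force of up to 22 N built up on the last part of the keeper swing. It is well under the 120 N limit and was gone after release.

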